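# Shim the roll stand's spindle

### The job

Thread the three aluminium spacers onto the upright spindle of the roll stand, one at a time: the thickest first, then the middle one, then the thinnest on top. The spindle stands somewhere along the slot of its base plate and its spring leaves drag in the bore, so feel your way on and press every spacer fully home, flat on what is below it, without forcing anything or shifting the tape, carton or mug.

Things in the scene. Friction and masses are not known exactly. Their poses are not given: they have to be found in the camera images.
- stand: roll stand, fixed to the bench: dark steel plate 170 x 110 x 12 mm carrying an upright bright steel spindle. Origin at the centre of the plate's underside, on the bench; x runs along the 170 mm side and its slot, z up. Contact of a spacer or the gripper with the stand must stay under 45 N, of which the leaves' own squeeze takes up to 15
- slot_mid (a point): middle of the plate's slot, on the plate's top. The spindle's axis stands anywhere from 18 mm behind to 18 mm ahead of this point along the plate's x, within 1 mm across; its place is NOT measured. Its clamp holds about 15 N along the slot and slides beyond that; across the slot it is rigid. Its foot flange, 46 mm in diameter, has its top, the spacers' seat, 20 mm above the bench
- tip_level (a point): point above the slot's middle, level with the spindle's flat tip, 83 mm above the bench. Post 27.5 mm in diameter, tip chamfer 1.5 mm wide, 2 mm high. Three sprung leaves (on the plate's +y and -y sides) slope out going down to 4 mm off the post, lower ends 28, 47, 64 mm above the bench: they drag on a spacer with about 2 to 12 N, keep it from falling home, hinder pulling it off
- thick_c (a point): spacer ring of plain bare aluminium, flat on the mat at the start; outer diameter 56 mm, bore 30 mm, height (thickness) 24 mm, the thickest: goes on first, lowest. Point at its centre, half-way up and on the axis; z is its axis. Its mass is 35 to 170 g
- middle_c (a point): spacer ring of plain bare aluminium, flat on the mat at the start; outer diameter 56 mm, bore 30 mm, height (thickness) 17 mm, the middle one: goes on second. Point at its centre, half-way up and on the axis; z is its axis. Its mass is 35 to 170 g
- thin_c (a point): spacer ring of plain bare aluminium, flat on the mat at the start; outer diameter 56 mm, bore 30 mm, height (thickness) 11 mm, the thinnest: goes on last, on top. Point at its centre, half-way up and on the axis; z is its axis. Its mass is 35 to 170 g
- mat: black rubber mat 190 x 300 x 3 mm, fixed to the bench, on which the three spacers lie in any arrangement, their centres at least 100 mm apart; origin at the centre of its underside
- tape_c (a point): bystander: roll of packing tape lying flat, 100 mm in diameter, 48 mm high; point at its centre
- carton_c (a point): bystander: closed carton 100 x 140 x 60 mm; point at its centre
- mug_c (a point): bystander: white mug 80 mm in diameter, 90 mm high; point at its centre
There are look-alikes about, which are no part of the job. Leave any yellow look-alike of the part that bears thin_c alone. Leave any green look-alike of the part that bears thick_c alone.

How it is judged:
By the outcome, as a careful person would: the job done as asked, in the order asked, and still so for the second after the job is handed in, with the robot touching nothing.
It also fails if it takes over 72 s, if anything falls off the work surface, if the arm or the gripper's body presses on something with over 40 N, if the wrist force passes 120 N, or if a joint passes its speed limit or range.

### The arm

A 6-joint arm with a two-finger parallel gripper is mounted at the origin on the work surface. World frame = base frame: x ahead of the robot, y to its left, z up, the work surface at z = 0. Lengths are in m, angles in degrees, forces in N, time in s.
With the tool pointing down it reaches from about 0.25 to 0.725 m from the base axis. Payload 9.7 kg.
Tool frame: the origin (TCP) lies at the very end of the fingers, on their centre line; the grasp point (between the pads) lies 19 mm behind it; x points along the fingers, y is the direction in which the jaws open and shut, and the axes are right-handed (so a half turn about x gives the same grasp; the last joint's range is limited). The gripper opens to 85 mm and grips with 20 to 120 N. Pads are 22 mm wide; open, the fingers measure 114 mm over their backs; the gripper's body (76 mm by 85 mm) begins 54 mm behind the grasp point. The pads swing forward as they close: fully open they stand 13 mm farther back than shut.
Start: joints at [-77.063, 4.979, 10.078, 95.1, 0, 90], TCP at [0.123, -0.536, 0.231] pointing down, gripper open.
Joint ranges: [-179.16, 179.16], [-48.56, 103.87], [-65.8, 70.77], [-126.05, 130.52], [-82.76, 87.17], [-180, 180]. Speed limits (degrees/s): [127.2, 127.2, 147.25, 180, 180, 180].

### API

Orientations are given as [roll, pitch, yaw] about the fixed x, y, z axes, in that order (R = Rz(yaw) Ry(pitch) Rx(roll)).
In Python, from workcell import get_obs, cams, bot gives the robot as it stands.
- The arm moves only by the tool apply_moves, never from a script. Its argument "rows" is a list that holds one entry, the list of rows, each a list of 7 numbers: the shift along the tool's x, y, z in mm, then the turn, a rotation vector about the tool's x, y, z in rad, then the opening, from 0 (shut) to 1 (fully open). A call has 1 to 20 rows; each row is the pose to reach, as a shift and turn from the pose measured when the call began, along the tool's axes at that moment; what a row does not reach only later rows make up. A row lasts 1/10 s, in which the tool goes at most 50 mm and 8.59 degrees, less where a joint would pass 70% of its speed; a pose out of reach is approached as far as the arm can. A call with a gripper value outside its range is refused whole. The fingers move at their own pace and stop on an object; "newtons" is the grip in N (left out, the last holds). Time passes only in rows, so rows that repeat a pose let the fingers close. It gives the time, the measured TCP pose, the force and the opening at its end, in the units of the state.
- get_obs(): the state, without advancing time (a new reading comes with each control period).
- cams.camera(name): name is "scene" or "side" or "wrist"; returns a dict with "pixels" (384x512x3 uint8, red, green, blue), "range_z" (384x512 float32, m along the optical axis (not along the pixel's ray), 0 where there is no reading), "fx", "fy", "cx", "cy" (pixels), "eye" and "attitude" of the camera in the world. Camera axes: x right, y up, looking along -z (the intrinsics and any distortion apply to the point x, -y, -z); pixel columns grow to the right and rows downward; lengths in m; the calibration is good to about 2 mm. A picture is of the moment at which its call begins.
- bot.job_done(): hands the job in, once; it reports no verdict.
Trained networks look in a picture, given as the dict that the camera call returned (one of the last four; its "shot" number tells which), for a name from the list of things; names that differ only in an ending like _2 or _b are one class to them, and where a whole thing is asked for, a point or a joint stands for the part that bears it (a point fixed in the world has none). Each returns a list of dicts, best first, with "confidence" (0 to 1); they miss things now and then, are a little off and sometimes report something else, mostly with a low value. They report only what shows in the picture. A call takes as long as a camera call. They do not tell look-alikes from the thing itself.
- cams.find_in(label, picture): "at" ([x, y, z] in m, in world coordinates, good to about 4 mm: the middle of the surface that is visible of it).
The state is a dict: "time": time; "q": joint angles; "qd": joint speeds; "joint_efforts": joint torques, N m; "ee_pos": TCP position; "tcp_rot": TCP orientation; "wrist_force": force on the tool from outside, world axes, zero at the start; "torque": the same for the moment, N m; "opening": finger opening in m.
Only numpy, scipy, OpenCV 4.12 (cv2) and the standard library are available. Lean on these libraries where they do the work, as an engineer would, in place of code of your own. Each camera call takes 0.05 s, during which the arm holds its last target.

## Working session

There is one attempt and no reset: what is moved stays moved. The work goes in short steps, Python scripts to look and compute and a tool call to move; the robot and the scene stay as the last step left them, time stands still between calls to the robot, and variables do not carry over. Pictures are saved under pics/ and viewed, and the job is handed in when it is done.

Besides the shell and the picture viewer there is one more tool, called by a JSON object that holds its "name" and its "arguments", one argument or row to a line. apply_moves: Moves the arm, as the interface text tells. Its arguments: {"type":"object","properties":{"rows":{"type":"array"},"newtons":{"type":"number"}},"required":["rows"]}

```bash
ls; mkdir -p pics
cat > h.py <<'E'
import numpy as np, cv2
from workcell import get_obs, cams, bot
from scipy.spatial.transform import Rotation as R
def save(p,name,crop=None,scale=1):
    im=p["pixels"][:,:,::-1]
    if crop: im=im[crop[0]:crop[1],crop[2]:crop[3]]
    if scale!=1: im=cv2.resize(im,None,fx=scale,fy=scale,interpolation=cv2.INTER_CUBIC)
    cv2.imwrite("pics/"+name,im)
def pose(p):
    a=np.array(p["attitude"],float)
    Rm=a if a.shape==(3,3) else R.from_euler('xyz',a,degrees=True).as_matrix()
    return np.array(p["eye"]),Rm
def px2w(p,u,v,d=None):
    e,Rm=pose(p)
    u=np.asarray(u,float);v=np.asarray(v,float)
    if d is None: d=p["range_z"][np.round(v).astype(int),np.round(u).astype(int)]
    c=np.stack([(u-p["cx"])/p["fx"]*d,-(v-p["cy"])/p["fy"]*d,-d+0*u],-1)
    return c@Rm.T+e
def px2plane(p,u,v,z):
    e,Rm=pose(p)
    u=np.asarray(u,float);v=np.asarray(v,float)
    c=np.stack([(u-p["cx"])/p["fx"],-(v-p["cy"])/p["fy"],-1+0*u],-1)@Rm.T
    return e+c*((z-e[2])/c[...,2])[...,None]
def w2px(p,w):
    e,Rm=pose(p)
    c=(np.asarray(w,float)-e)@Rm
    return np.stack([p["cx"]+p["fx"]*c[...,0]/-c[...,2],p["cy"]-p["fy"]*c[...,1]/-c[...,2]],-1)
E
python3 - <<'E'
from h import *
print(get_obs())
for n in ["scene","side"]:
    p=cams.camera(n)
    print(n,{k:v for k,v in p.items() if k not in("pixels","range_z")})
    save(p,n+"0.png",scale=1.5)
    for l in ["stand","thick_c","middle_c","thin_c","mat","tape_c","carton_c","mug_c"]:
        for f in cams.find_in(l,p): print(l,np.round(f["at"],3),round(f["confidence"],2),np.round(w2px(p,f["at"])))
E
```

```text
pics
{'time': 0.0, 'q': array([-7.70634078e+01,  5.01017319e+00,  1.00344764e+01,  9.51004086e+01,
       -1.35014675e-03,  9.00021125e+01]), 'qd': array([-0.0227176 ,  0.05954956, -0.01068198,  0.02573273, -0.01989443,
        0.01724268]), 'joint_efforts': array([ 1.93387139e-03, -5.20400441e+01,  4.64797926e+01,  1.66661519e-02,
        1.80669863e-04, -3.25037286e-05]), 'ee_pos': array([ 0.12307038, -0.53581085,  0.23059217]), 'tcp_rot': array([-88.98153904,  89.92388268, 103.95294158]), 'wrist_force': array([0.51984979, 0.12758901, 0.55420681]), 'torque': array([ 0.00898972,  0.02600086, -0.00262303]), 'opening': 0.08578309473980014}
scene {'fx': 482.0704604812479, 'fy': 482.0704604812479, 'cx': 252.55584174482058, 'cy': 185.70257475369124, 'eye': array([1.14758134, 0.64524237, 0.87269165]), 'attitude': array([ 4.57795956e+01, -1.26779651e-01,  1.37617342e+02]), 'shot': 1}
stand [0.516 0.193 0.016] 0.64 [320. 221.]
thick_c [ 0.537 -0.137  0.026] 0.89 [224. 155.]
thick_c [ 0.549 -0.011  0.02 ] 0.78 [252. 182.]
thick_c [0.518 0.19  0.012] 0.63 [318. 222.]
middle_c [ 0.491 -0.338  
[... 525 characters left out ...]
.72087903,  0.9691317 ]), 'attitude': array([ 42.67975424,  -1.04292003, -16.2944546 ]), 'shot': 2}
stand [0.499 0.171 0.011] 0.72 [198. 193.]
stand [ 0.481 -0.344  0.016] 0.48 [240. 369.]
thick_c [ 0.544 -0.022  0.026] 0.75 [231. 239.]
thick_c [ 0.534 -0.144  0.026] 0.7 [239. 280.]
middle_c [ 0.483 -0.345  0.017] 0.84 [241. 369.]
thin_c [ 0.726 -0.315  0.011] 0.86 [343. 328.]
thin_c [ 0.579 -0.263  0.013] 0.71 [273. 323.]
mat [ 0.546 -0.257  0.   ] 0.85 [258. 327.]
tape_c [0.731 0.093 0.04 ] 0.81 [286. 189.]
carton_c [ 0.748 -0.137  0.064] 0.56 [325. 248.]
carton_c [ 0.481 -0.344  0.016] 0.2 [240. 369.]
mug_c [ 0.541 -0.258 -0.002] 0.71 [256. 328.]
mug_c [0.681 0.357 0.059] 0.67 [243. 127.]
```

View pics/scene0.png

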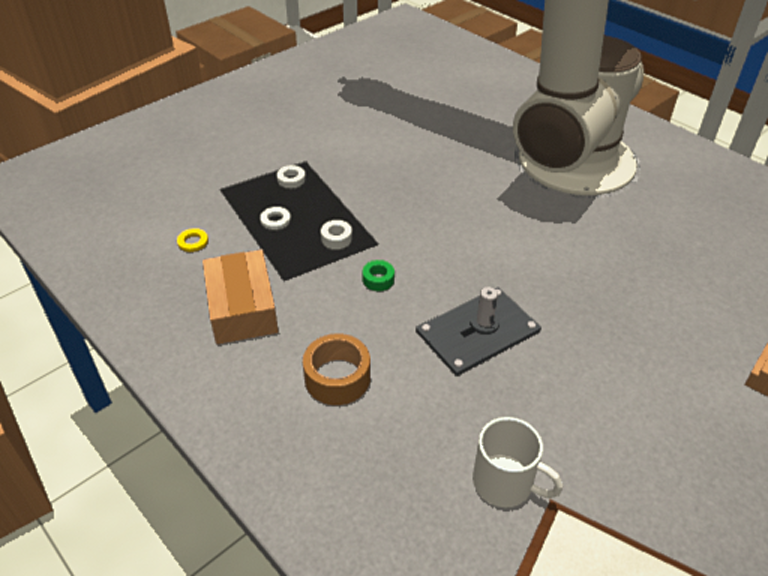

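View pics/side0.png

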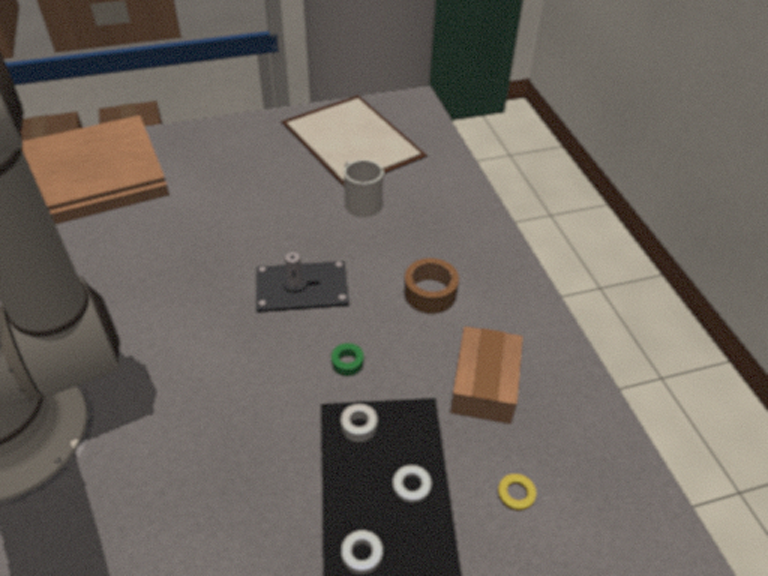

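Run:
```python
from h import *
rough={"thick":(.536,-.141,.027),"middle":(.487,-.341,.020),"thin":(.584,-.26,.014)}
for n in ["scene","side"]:
    p=cams.camera(n)
    e,Rm=pose(p)
    vv,uu=np.mgrid[0:384,0:512]
    W=px2w(p,uu.ravel(),vv.ravel()).reshape(384,512,3)
    for k,c in rough.items():
        m=(np.hypot(W[...,0]-c[0],W[...,1]-c[1])<.05)&(p["pixels"].min(-1)>90)
        # bright silhouettes
        pts=W[m]
        zt=np.percentile(pts[:,2],[20,50,80,95])
        u0,v0=w2px(p,c)
        top=m&(abs(W[...,2]-c[2])<.004)
        q=px2plane(p,uu[top],vv[top],c[2])
        # circle fit outer: min enclosing by hull
        (cx,cy),r=cv2.minEnclosingCircle((q[:,:2]*1000).astype(np.float32))
        print(n,k,m.sum(),"z pct",np.round(zt*1000,1),"px",np.round([u0,v0]),"mean",np.round(q.mean(0)*1000,1),"enc",round(cx,1),round(cy,1),round(r,1))
    m=(abs(W[...,0]-.51)<.12)&(abs(W[...,1]-.19)<.1)&(W[...,2]>.004)&(W[...,2]<.017)&(p["pixels"].max(-1)<90)
    q=px2plane(p,uu[m],vv[m],.012)
    rc=cv2.minAreaRect((q[:,:2]*1000).astype(np.float32)); print("plate",rc, np.median(W[m][:,2]))
    m=(abs(W[...,0]-.51)<.12)&(abs(W[...,1]-.19)<.1)&(W[...,2]>.074)
    print("tip",m.sum(),np.round(W[m].mean(0)*1000,1), np.round(np.median(W[m],0)*1000,1), np.percentile(W[m][:,2],[20,80]))
    save(p,n+"_rings.png",(100,170,160,260) if n=="scene" else (255,384,200,380),6 if n=="scene" else 4)
    save(p,n+"_stand.png",(180,260,270,370) if n=="scene" else (160,220,160,250),7)
```

```text
scene thick 321 z pct [14.4 25.8 29.1 30.5] px [223. 154.] mean [ 535.1 -139.8   27. ] enc 535.3 -139.8 30.2
scene middle 216 z pct [12.5 18.9 21.6 23.4] px [193. 116.] mean [ 486.1 -338.7   20. ] enc 486.7 -339.8 31.6
scene thin 215 z pct [10.6 14.3 16.4 17.8] px [183. 144.] mean [ 583.2 -259.4   14. ] enc 582.6 -258.3 30.7
plate ((510.9607238769531, 184.8043670654297), (112.20890808105469, 172.81419372558594), 80.2602310180664) 0.013424009422885352
tip 112 [498.9 185.9  83. ] [499.8 186.2  84.1] [0.08059878 0.08575824]
side thick 343 z pct [24.6 27.6 29.4 30.9] px [240. 279.] mean [ 532.4 -141.9   27. ] enc 532.9 -141.8 28.9
side middle 491 z pct [17.9 20.8 22.4 23.6] px [242. 366.] mean [ 483.4 -341.6   20. ] enc 483.1 -341.5 28.6
side thin 402 z pct [12.  14.8 16.5 18.1] px [275. 321.] mean [ 581.8 -261.3   14. ] enc 582.9 -260.8 28.6
plate ((508.3125915527344, 176.97134399414062), (119.58480834960938, 166.3769989013672), 80.63997650146484) 0.012951853019108395
tip 76 [495.2 179.5  82.9] [495.1 178.2  83.7] [0.08059204 0.08545353]
```

View pics/scene_rings.png

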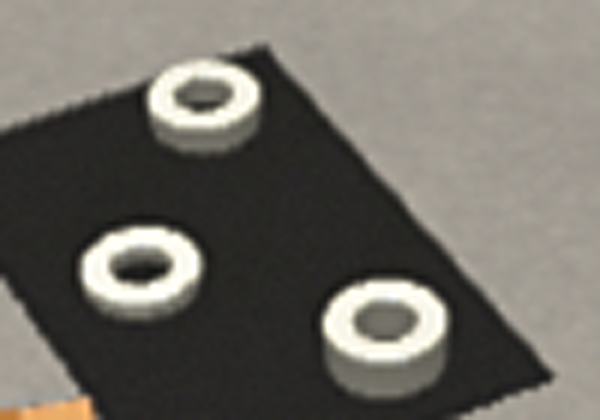

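View pics/scene_stand.png

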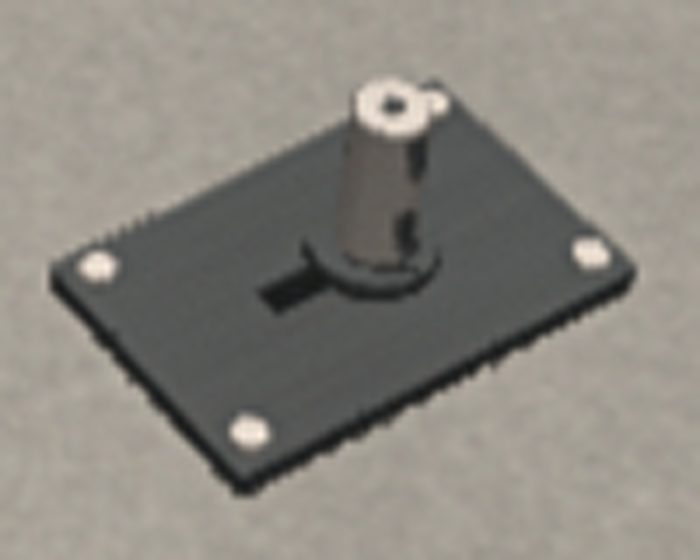

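View pics/side_stand.png

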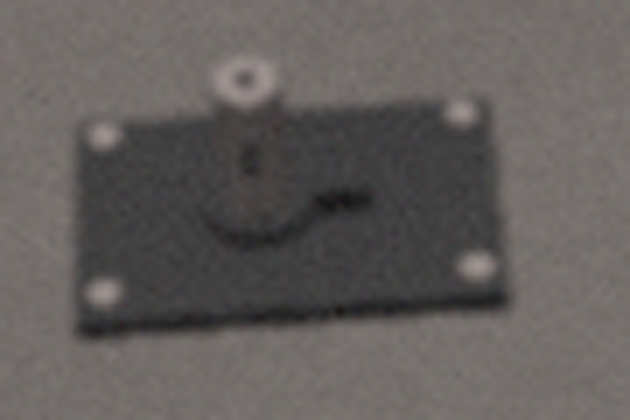

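```bash
cat >> h.py <<'E'
def tcp():
    o=get_obs(); return o,np.array(o["ee_pos"]),R.from_euler('xyz',o["tcp_rot"],degrees=True)
def goal(xyz,yaw):
    """jaw axis (tool y) at world angle yaw, tool x down; gives shift mm and rotvec in the tool frame"""
    o,P,Q=tcp()
    y=np.array([np.cos(np.radians(yaw)),np.sin(np.radians(yaw)),0]); x=np.array([0,0,-1.]); z=np.cross(x,y)
    G=R.from_matrix(np.stack([x,y,z],1))
    s=Q.inv().apply(np.array(xyz)-P)*1000
    r=(Q.inv()*G).as_rotvec()
    return np.round(s,1),np.round(r,4)
E
python3 - <<'E'
from h import *
o,P,Q=tcp(); print(Q.as_matrix().round(3), np.degrees(np.arctan2(*Q.as_matrix()[[1,0],1])))
p=cams.camera("wrist"); save(p,"w0.png"); print(p["eye"],p["attitude"],p["fx"]); 
print("cam in tool",Q.inv().apply(np.array(p["eye"])-P)*1000); print(Q.inv().apply(pose(p)[1].T).round(3))
s={"scene":(325.9,195),"side":(195,171.3)}
for n,(u,v) in s.items():
    q=cams.camera(n); print(n,px2plane(q,u,v,.083))
for y in (0,180,-10,170): print(y,goal((.534,-.141,.2),y))
E
```

```text
[[ 0.     0.224 -0.975]
 [-0.    -0.975 -0.224]
 [-1.     0.    -0.   ]] -77.06542832091334
[ 0.19578856 -0.5182834   0.37483247] [-1.73647450e+01  1.78162698e-02 -7.69971962e+01] 270.5270951557677
cam in tool [-143.53283466   -1.02882695  -74.80632392]
[[ 0.     1.    -0.001]
 [ 0.298 -0.001 -0.954]
 [-0.954 -0.    -0.298]]
scene [0.49489804 0.18334233 0.083     ]
side [0.49816595 0.18347171 0.083     ]
0 (array([  31.3, -293. , -488.9]), array([-1.345, -0.   , -0.   ]))
180 (array([  31.3, -293. , -488.9]), array([ 1.7966e+00, -0.0000e+00,  1.0000e-04]))
-10 (array([  31.3, -293. , -488.9]), array([-1.1704, -0.    , -0.    ]))
170 (array([  31.3, -293. , -488.9]), array([ 1.9712e+00, -0.0000e+00,  1.0000e-04]))
```

View pics/w0.png

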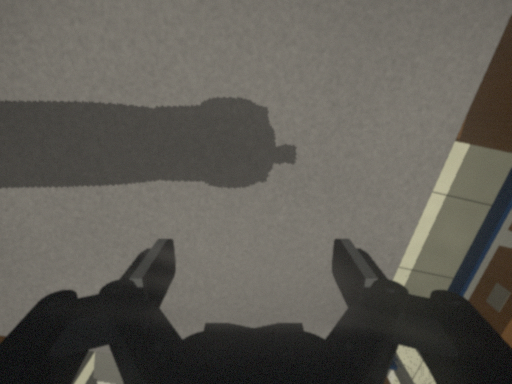

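Run:
```python
from h import *
print(goal((.534,-.1408,.13),-9.5))
```

```text
(array([ 101.3, -293.2, -488.9]), array([-1.1792, -0.    , -0.    ]))
```

{"name": "apply_moves", "arguments": {
  "rows": [
    [[101,-293,-489,-1.179,0,0,1],[101,-293,-489,-1.179,0,0,1],[101,-293,-489,-1.179,0,0,1],[101,-293,-489,-1.179,0,0,1],[101,-293,-489,-1.179,0,0,1],[101,-293,-489,-1.179,0,0,1],[101,-293,-489,-1.179,0,0,1],[101,-293,-489,-1.179,0,0,1],[101,-293,-489,-1.179,0,0,1],[101,-293,-489,-1.179,0,0,1],[101,-293,-489,-1.179,0,0,1],[101,-293,-489,-1.179,0,0,1],[101,-293,-489,-1.179,0,0,1],[101,-293,-489,-1.179,0,0,1],[101,-293,-489,-1.179,0,0,1],[101,-293,-489,-1.179,0,0,1]]
  ]
}}

```text
time: 2.75
ee_pos: [0.5336, -0.1419, 0.1308]
tcp_rot: [74.2, 90.0, -25.4]
wrist_force: [-0.4, 0.8, -0.1]
opening: 0.0855
```

Run:
```python
from h import *
p=cams.camera("wrist"); save(p,"w1.png")
for f in cams.find_in("thick_c",p): print(np.round(f["at"],4),round(f["confidence"],2),w2px(p,f["at"]).round())
vv,uu=np.mgrid[0:384,0:512]
W=px2w(p,uu.ravel(),vv.ravel()).reshape(384,512,3)
m=(np.hypot(W[...,0]-.534,W[...,1]+.141)<.045)&(abs(W[...,2]-.027)<.004)
q=W[m]; print(m.sum(),np.median(q[:,2]))
q=px2plane(p,uu[m],vv[m],.027)
print(cv2.minEnclosingCircle((q[:,:2]*1000).astype(np.float32)), cv2.fitEllipse(cv2.convexHull((q[:,:2]*1000).astype(np.float32))))
print(goal((.534,-.1408,.01),-9.5), get_obs()["q"])
```

```text
[ 0.5387 -0.1378  0.0244] 0.85 [259. 184.]
[ 0.5474 -0.0123  0.0252] 0.63 [246.  37.]
[ 0.5514 -0.1909  0.0056] 0.16 [278. 224.]
1856 0.02785866079255571
((531.932861328125, -139.8680877685547), 28.095407485961914) ((531.7826538085938, -139.95127868652344), (54.77463150024414, 55.896728515625), 167.33682250976562)
(array([120.7,  -0. ,  -1.1]), array([-0.0016,  0.0001, -0.0007])) [-1.48794257e+01  4.40691182e+00 -1.64797183e+00  8.39060356e+01
 -2.64360963e-03  8.47116202e+01]
```

View pics/w1.png

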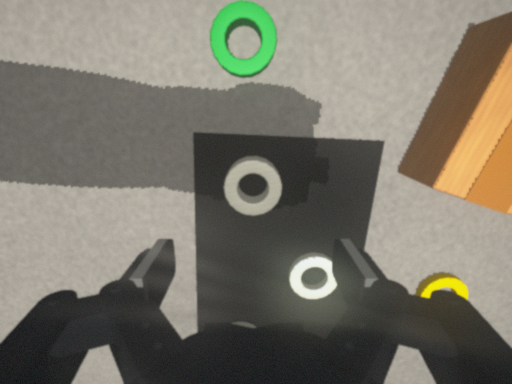

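{"name": "apply_moves", "arguments": {
  "rows": [
    [[50,-0.7,-1.3,0,0,0,1],[100,-0.7,-1.3,0,0,0,1],[120,-0.7,-1.3,0,0,0,1],[127,-0.7,-1.3,0,0,0,1],[127,-0.7,-1.3,0,0,0,1],[127,-0.7,-1.3,0,0,0,0.4],[127,-0.7,-1.3,0,0,0,0.4],[127,-0.7,-1.3,0,0,0,0.4],[127,-0.7,-1.3,0,0,0,0.4],[127,-0.7,-1.3,0,0,0,0.4],[127,-0.7,-1.3,0,0,0,0.4]]
  ],
  "newtons": 60
}}

```text
time: 3.95
ee_pos: [0.5347, -0.1409, 0.0062]
tcp_rot: [81.9, 89.8, -17.7]
wrist_force: [-2.7, -0.6, 8.7]
opening: 0.0537
```

{"name": "apply_moves", "arguments": {
  "rows": [
    [[0,0,0,0,0,0,0.4],[-5,0,0,0,0,0,0.4],[-15,0,0,0,0,0,0.4],[-40,0,0,0,0,0,0.4],[-80,0,0,0,0,0,0.4],[-120,0,0,0,0,0,0.4],[-120,0,0,0,0,0,0.4],[-120,0,0,0,0,0,0.4]]
  ]
}}

```text
time: 4.75
ee_pos: [0.5348, -0.1409, 0.1277]
tcp_rot: [83.1, 89.6, -16.5]
wrist_force: [-0.6, 0.6, -1.3]
opening: 0.0535
```

Run:
```python
from h import *
p=cams.camera("wrist"); save(p,"w2.png"); save(p,"w2c.png",(150,384,120,400),2.5)
q=cams.camera("side"); save(q,"s2.png",(180,330,180,330),4)
o,P,Q=tcp(); print(o["wrist_force"],P,o["opening"],o["torque"])
print(goal((.4965,.1834,.16),-9.5))
```

```text
[-0.4835017   0.58576494 -2.11699631] [ 0.53370316 -0.14058717  0.12538721] 0.05359470152446846 [-0.05414241  0.0036491   0.03136915]
(array([ -35. ,  -90.6, -313.2]), array([-0.0017,  0.0005, -0.0029]))
```

View pics/w2c.png

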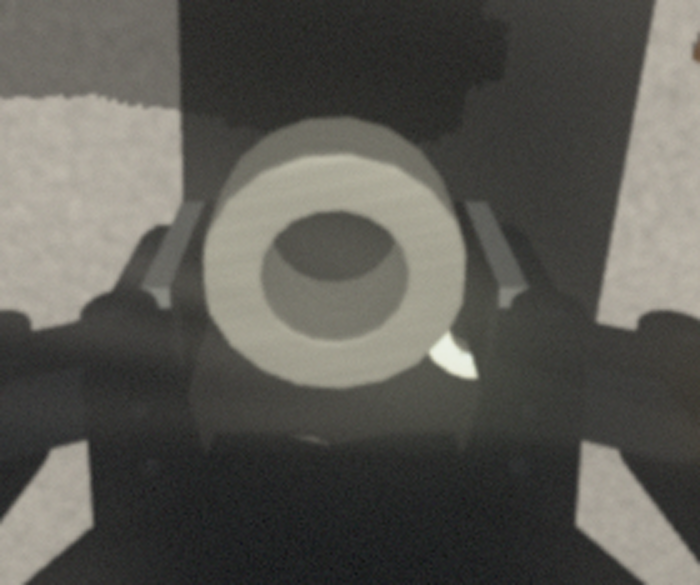

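View pics/s2.png

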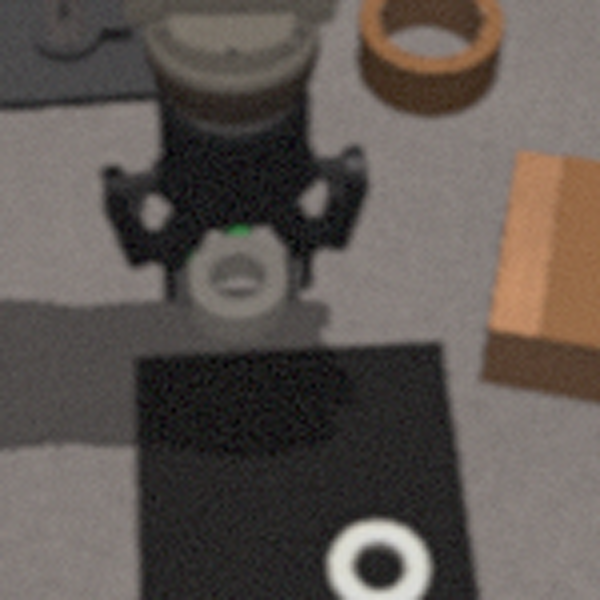

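```bash
cat >> h.py <<'E'
def held(p,Q,P,rmin=.0135,z=None,verbose=True):
    """top face of the ring between the fingers: plane and centre, in the tool frame (mm)"""
    vv,uu=np.mgrid[0:384,0:512]
    W=px2w(p,uu.ravel(),vv.ravel())
    T=Q.inv().apply(W-P).reshape(384,512,3)*1000
    g=p["pixels"].astype(int)
    m=(np.hypot(T[...,1],T[...,2])<36)&(abs(T[...,0])<60)&(p["range_z"]>0)
    return T,m
E
python3 - <<'E'
from h import *
p=cams.camera("wrist"); o,P,Q=tcp()
T,m=held(p,Q,P)
h,e=np.histogram(T[m][:,0],bins=np.arange(-60,61,2)); print([(int(a),int(b)) for a,b in zip(e,h) if b>20])
xs=T[m][:,0]
hh,e=np.histogram(xs[(xs>-40)&(xs<0)],bins=np.arange(-40,1,1)); x0=e[hh.argmax()]+.5; print("x0",x0)
mm=m&(abs(T[...,0]-x0)<3)&(p["pixels"].min(-1)>90)
pt=T[mm]; A=np.c_[pt[:,1:],np.ones(len(pt))]; c,*_=np.linalg.lstsq(A,pt[:,0],rcond=None); print("plane slope",c)
hull=cv2.convexHull(pt[:,1:].astype(np.float32)); print(cv2.minEnclosingCircle(hull),cv2.fitEllipse(hull),len(pt))
E
```

```text
[(-60, 184), (-58, 141), (-56, 132), (-54, 118), (-52, 99), (-50, 78), (-48, 56), (-46, 78), (-44, 372), (-42, 218), (-40, 163), (-38, 162), (-36, 150), (-34, 150), (-32, 136), (-30, 131), (-28, 125), (-26, 137), (-24, 2819), (-22, 3020), (-20, 374), (-18, 311), (-16, 309), (-14, 287), (-12, 282), (-10, 244), (-8, 207), (-6, 193), (-4, 206), (-2, 163), (0, 34)]
x0 -21.5
plane slope [ 2.02424940e-03 -3.00025939e-03 -2.18335548e+01]
((-1.4833574295043945, -5.197007656097412), 33.02216720581055) ((-2.162564754486084, -0.9707916975021362), (54.222408294677734, 64.5821762084961), 96.00858306884766) 5963
```

```bash
cat >> h.py <<'E'
def held_fit(p,Q,P,tx,dark=None):
    """centre of the held ring's top face: pixels near the plane tool-x = tx, re-projected on it, annulus fit"""
    vv,uu=np.mgrid[0:384,0:512]
    T,m=held(p,Q,P)
    m=m&(abs(T[...,0]-tx)<1.8)
    m=cv2.morphologyEx(m.astype(np.uint8),cv2.MORPH_OPEN,np.ones((3,3)))
    m=cv2.morphologyEx(m,cv2.MORPH_CLOSE,np.ones((3,3)))
    n,l,st,_=cv2.connectedComponentsWithStats(m); k=1+st[1:,4].argmax(); m=(l==k)
    e,Rm=pose(p); et=Q.inv().apply(e-P)*1000; Rt=Q.inv().as_matrix()@Rm
    c=np.stack([(uu[m]-p["cx"])/p["fx"],-(vv[m]-p["cy"])/p["fy"],-np.ones(m.sum())],-1)@Rt.T
    w=et+c*((tx-et[0])/c[:,0])[:,None]
    from scipy.optimize import minimize
    def cost(q):
        r=np.hypot(w[:,1]-q[0],w[:,2]-q[1]); return np.sum(np.minimum(np.maximum(r-28,0)+np.maximum(15-r,0),3))
    q=minimize(cost,w[:,1:].mean(0),method="Nelder-Mead").x
    return q,m.sum(),w[:,1:].mean(0)
E
python3 - <<'E'
from h import *
p=cams.camera("wrist"); o,P,Q=tcp()
print(held_fit(p,Q,P,-21.8)); print(held_fit(p,Q,P,-21.3))
g=p["pixels"].mean(-1); print(g[200:320:8,255].round(), g[250,190:330:8].round())
E
```

```text
(array([-1.39861089, -0.93320247]), np.int64(5558), array([-1.70842778, -2.2268632 ]))
(array([-1.47463532, -0.78047576]), np.int64(5694), array([-1.65853871, -2.14151465]))
[106. 108. 167. 165. 156.  80.  84.  87. 114. 116. 119. 162. 157. 133.
  72.] [100.  60. 162. 160. 160. 102.  85.  86.  83.  85.  87. 112. 157. 158.
 155.  57.  94.  49.]
```

Run:
```python
from h import *
p=cams.camera("wrist"); o,P,Q=tcp()
vv,uu=np.mgrid[0:384,0:512]
print(goal((.4866,.1242,.12),-9.5))
```

```text
(array([   4.7,  -90.4, -253.2]), array([-0.0017,  0.0004, -0.0021]))
```

{"name": "apply_moves", "arguments": {
  "rows": [
    [[5,-18,-50,0,0,0,0.4],[5,-36,-100,0,0,0,0.4],[5,-54,-150,0,0,0,0.4],[5,-72,-200,0,0,0,0.4],[5,-90,-253,0,0,0,0.4],[5,-90,-253,0,0,0,0.4],[5,-90,-253,0,0,0,0.4],[5,-90,-253,0,0,0,0.4]]
  ]
}}

```text
time: 5.8
ee_pos: [0.4867, 0.1239, 0.1191]
tcp_rot: [48.5, 89.9, -51.0]
wrist_force: [1.3, -0.5, -1.6]
opening: 0.0535
```

Run:
```python
from h import *
p=cams.camera("wrist"); o,P,Q=tcp(); print(P,o["wrist_force"])
save(p,"w3.png",scale=1.5)
print(held_fit(p,Q,P,-21.8))
vv,uu=np.mgrid[0:384,0:512]
W=px2w(p,uu.ravel(),vv.ravel()).reshape(384,512,3)
m=(np.hypot(W[...,0]-.4965,W[...,1]-.1834)<.03)&(abs(W[...,2]-.083)<.003)
print(m.sum(),np.median(W[m],0))
w=px2plane(p,uu[m],vv[m],.083); print(cv2.minEnclosingCircle((w[:,:2]*1000).astype(np.float32)),w.mean(0))
```

```text
[0.48688317 0.12328175 0.11920897] [ 0.21463538  0.09363929 -0.94560082]
(array([-1.83613027, -1.64258636]), np.int64(5643), array([-1.99247168, -3.0891422 ]))
1357 [0.49486756 0.18458814 0.08391418]
((494.84539794921875, 184.41940307617188), 13.646499633789062) [0.49479742 0.18447758 0.083     ]
```

View pics/w3.png

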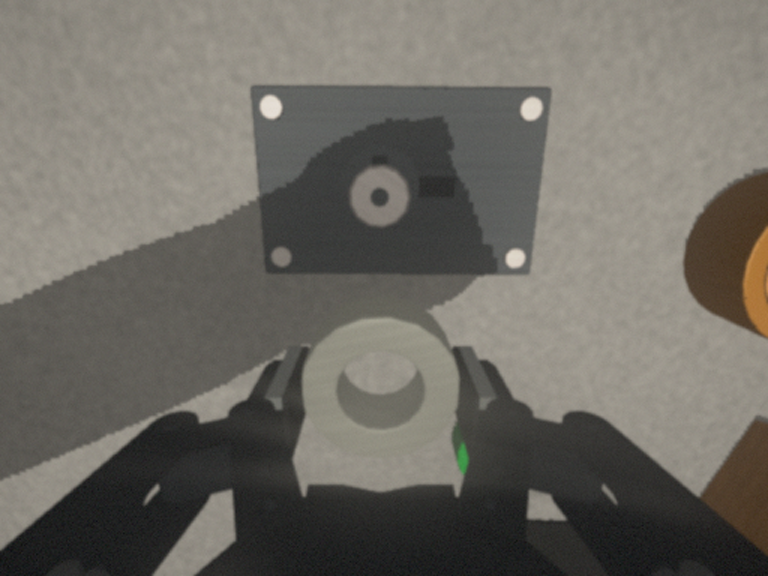

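Run:
```python
from h import *
print(goal((.4963,.1830,.093),-9.5))
```

```text
(array([ 26.1,  -0.7, -60.5]), array([-0.0018,  0.001 , -0.0014]))
```

{"name": "apply_moves", "arguments": {
  "rows": [
    [[5,-0.7,-30,-0.002,0.001,0,0.4],[10,-0.7,-60.5,-0.002,0.001,0,0.4],[20,-0.7,-60.5,-0.002,0.001,0,0.4],[26,-0.7,-60.5,-0.002,0.001,0,0.4],[28,-0.7,-60.5,-0.002,0.001,0,0.4],[30,-0.7,-60.5,-0.002,0.001,0,0.4],[30,-0.7,-60.5,-0.002,0.001,0,0.4],[30,-0.7,-60.5,-0.002,0.001,0,0.4]]
  ]
}}

```text
time: 6.65
ee_pos: [0.4965, 0.1826, 0.0895]
tcp_rot: [96.3, 89.9, -3.2]
wrist_force: [0.0, -0.5, -1.6]
opening: 0.0537
```

Run:
```python
from h import *
p=cams.camera("wrist"); o,P,Q=tcp(); print(P,o["wrist_force"],o["torque"])
save(p,"w4.png",(150,384,120,400),2.5)
print(goal((.4963,.1830,.080),-9.5))
s=cams.camera("scene"); save(s,"sc4.png",(150,260,270,400),6)
```

```text
[0.49651802 0.18275891 0.0895681 ] [-0.87178366 -0.2052268  -2.00093923] [-0.02036015 -0.02306812 -0.03351895]
(array([ 9.6, -0.3, -0.2]), array([-0.0002, -0.0003, -0.002 ]))
```

View pics/w4.png

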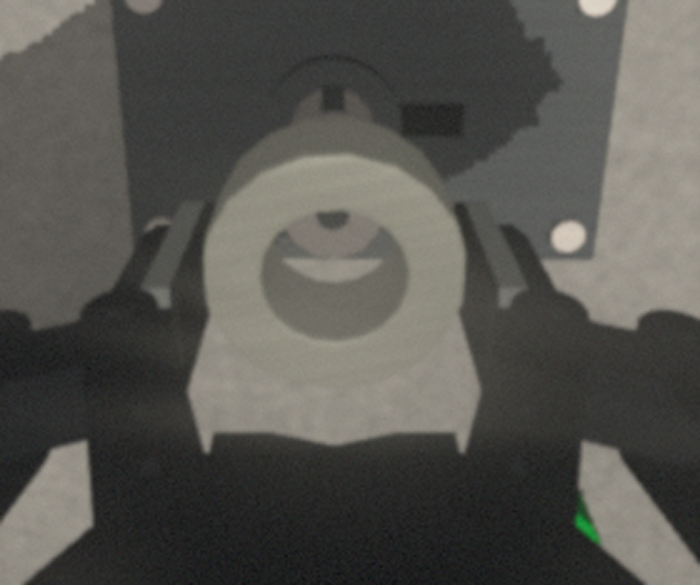

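View pics/sc4.png

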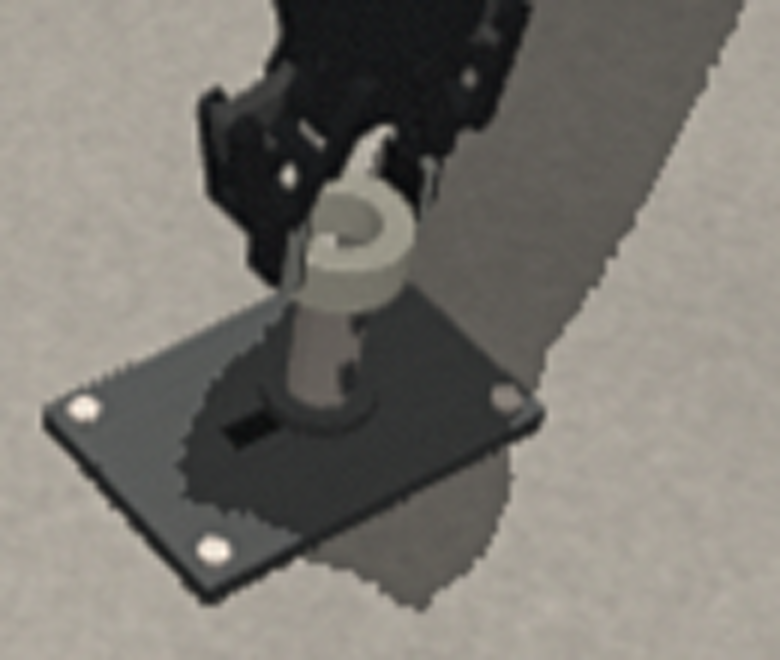

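{"name": "apply_moves", "arguments": {
  "rows": [
    [[2,-0.3,-0.2,0,0,-0.002,0.4],[4,-0.3,-0.2,0,0,-0.002,0.4],[5,-0.3,-0.2,0,0,-0.002,0.4],[6,-0.3,-0.2,0,0,-0.002,0.4],[6.5,-0.3,-0.2,0,0,-0.002,0.4],[7,-0.3,-0.2,0,0,-0.002,0.4],[7,-0.3,-0.2,0,0,-0.002,0.4]]
  ]
}}

```text
time: 7.45
ee_pos: [0.4962, 0.1831, 0.0825]
tcp_rot: [-151.3, 90.0, 109.1]
wrist_force: [-0.5, -0.3, -1.1]
opening: 0.0536
```

{"name": "apply_moves", "arguments": {
  "rows": [
    [[1,0,0,0,0,0,0.4],[2,0,0,0,0,0,0.4],[3,0,0,0,0,0,0.4],[4,0,0,0,0,0,0.4],[5,0,0,0,0,0,0.4],[5,0,0,0,0,0,0.4]]
  ]
}}

```text
time: 8.05
ee_pos: [0.4963, 0.1833, 0.0775]
tcp_rot: [177.7, 90.0, 78.2]
wrist_force: [0.5, 1.5, -1.0]
opening: 0.0534
```

{"name": "apply_moves", "arguments": {
  "rows": [
    [[1,0,0,0,0,0,0.4],[2,0,0,0,0,0,0.4],[3,0,0,0,0,0,0.4],[4,0,0,0,0,0,0.4],[5,0,0,0,0,0,0.4],[6,0,0,0,0,0,0.4],[7,0,0,0,0,0,0.4],[8,0,0,0,0,0,0.4]]
  ]
}}

```text
time: 8.85
ee_pos: [0.4964, 0.1835, 0.0696]
tcp_rot: [165.1, 89.9, 65.6]
wrist_force: [-0.7, 4.9, 2.9]
opening: 0.0536
```

{"name": "apply_moves", "arguments": {
  "rows": [
    [[1,0,0,0,0,0,0.4],[2,0,0,0,0,0,0.4],[3,0,0,0,0,0,0.4],[4,0,0,0,0,0,0.4],[5,0,0,0,0,0,0.4],[6,0,0,0,0,0,0.4],[7,0,0,0,0,0,0.4],[8,0,0,0,0,0,0.4]]
  ]
}}

```text
time: 9.65
ee_pos: [0.4964, 0.1835, 0.0614]
tcp_rot: [175.5, 89.9, 76.0]
wrist_force: [0.1, 5.0, 1.2]
opening: 0.0541
```

{"name": "apply_moves", "arguments": {
  "rows": [
    [[1,0,0,0,0,0,0.4],[2,0,0,0,0,0,0.4],[3,0,0,0,0,0,0.4],[4,0,0,0,0,0,0.4],[5,0,0,0,0,0,0.4],[6,0,0,0,0,0,0.4],[7,0,0,0,0,0,0.4],[8,0,0,0,0,0,0.4],[9,0,0,0,0,0,0.4],[10,0,0,0,0,0,0.4]]
  ]
}}

```text
time: 10.65
ee_pos: [0.4964, 0.1832, 0.0515]
tcp_rot: [140.8, 90.0, 41.3]
wrist_force: [-0.6, 1.9, 5.1]
opening: 0.054
```

{"name": "apply_moves", "arguments": {
  "rows": [
    [[1,0,0,0,0,0,0.4],[2,0,0,0,0,0,0.4],[3,0,0,0,0,0,0.4],[4,0,0,0,0,0,0.4],[5,0,0,0,0,0,0.4],[6,0,0,0,0,0,0.4],[7,0,0,0,0,0,0.4],[8,0,0,0,0,0,0.4],[9,0,0,0,0,0,0.4],[10,0,0,0,0,0,0.4]]
  ]
}}

```text
time: 11.65
ee_pos: [0.4964, 0.1831, 0.0415]
tcp_rot: [138.3, 90.0, 38.8]
wrist_force: [-0.9, -0.5, 5.1]
opening: 0.0537
```

{"name": "apply_moves", "arguments": {
  "rows": [
    [[1,0,0,0,0,0,0.4],[2,0,0,0,0,0,0.4],[3,0,0,0,0,0,0.4],[4,0,0,0,0,0,0.4],[5,0,0,0,0,0,0.4],[6,0,0,0,0,0,0.4],[7,0,0,0,0,0,0.4],[8,0,0,0,0,0,0.4],[9,0,0,0,0,0,0.4],[10,0,0,0,0,0,0.4],[11,0,0,0,0,0,0.4],[12,0,0,0,0,0,0.4]]
  ]
}}

```text
time: 12.85
ee_pos: [0.4965, 0.1834, 0.0295]
tcp_rot: [150.0, 89.9, 50.5]
wrist_force: [0.5, 2.0, 4.1]
opening: 0.0536
```

{"name": "apply_moves", "arguments": {
  "rows": [
    [[1,0,0,0,0,0,0.4],[2,0,0,0,0,0,0.4],[3,0,0,0,0,0,0.4],[4,0,0,0,0,0,0.4],[5,0,0,0,0,0,0.4],[5.5,0,0,0,0,0,0.4],[6,0,0,0,0,0,0.4]]
  ]
}}

```text
time: 13.55
ee_pos: [0.4965, 0.1836, 0.0234]
tcp_rot: [164.9, 89.9, 65.4]
wrist_force: [-1.2, 6.0, 4.2]
opening: 0.0533
```

{"name": "apply_moves", "arguments": {
  "rows": [
    [[0.5,0,0,0,0,0,0.4],[1,0,0,0,0,0,0.4],[1.5,0,0,0,0,0,0.4]]
  ]
}}

```text
time: 13.85
ee_pos: [0.4965, 0.1838, 0.0232]
tcp_rot: [154.7, 89.9, 55.2]
wrist_force: [-5.9, 2.5, 17.9]
opening: 0.0536
```

{"name": "apply_moves", "arguments": {
  "rows": [
    [[-0.5,0,0,0,0,0,1],[-1,0,0,0,0,0,1],[-1,0,0,0,0,0,1],[-1,0,0,0,0,0,1],[-1,0,0,0,0,0,1],[-10,0,0,0,0,0,1],[-40,0,0,0,0,0,1],[-80,0,0,0,0,0,1],[-100,0,60,0,0,0,1],[-100,0,60,0,0,0,1],[-100,0,60,0,0,0,1]]
  ]
}}

```text
time: 14.95
ee_pos: [0.4869, 0.1232, 0.1246]
tcp_rot: [132.2, 89.8, 32.5]
wrist_force: [0.5, 0.6, -0.3]
opening: 0.085
```

Run:
```python
from h import *
p=cams.camera("wrist"); o,P,Q=tcp(); print(P,o["wrist_force"],o["opening"])
save(p,"w5.png",(50,250,100,400),2.5)
vv,uu=np.mgrid[0:384,0:512]
W=px2w(p,uu.ravel(),vv.ravel()).reshape(384,512,3)
for lo,hi,z in ((.079,.087,.083),(.038,.05,.044)):
    m=(np.hypot(W[...,0]-.4965,W[...,1]-.184)<.032)&(W[...,2]>lo)&(W[...,2]<hi)
    print(m.sum(),np.median(W[m],0))
    w=px2plane(p,uu[m],vv[m],z); print(cv2.minEnclosingCircle((w[:,:2]*1000).astype(np.float32)))
A=np.c_[W[m][:,:2]-W[m][:,:2].mean(0),np.ones(m.sum())]; print("tilt",np.linalg.lstsq(A,W[m][:,2],rcond=None)[0])
s=cams.camera("side")
f=[x for x in cams.find_in("middle_c",s)]; print([(np.round(x["at"],3),x["confidence"]) for x in f])
print(goal((.4850,-.3406,.13),-9.5))
```

```text
[0.48675392 0.12406836 0.12355215] [-0.63126471  0.02999873 -0.38433094] 0.08553707723910306
1291 [0.49489017 0.18467116 0.08394263]
((494.7974853515625, 184.5568389892578), 13.801274299621582)
2367 [0.49614012 0.1910297  0.0449206 ]
((495.012451171875, 185.48330688476562), 27.751344680786133)
tilt [-0.00176699 -0.00154207  0.04490808]
[(array([ 0.484, -0.346,  0.017]), 0.69)]
(array([ -8.4,  75.4, 459.3]), array([ 0.0002, -0.0019, -0.0002]))
```

View pics/w5.png

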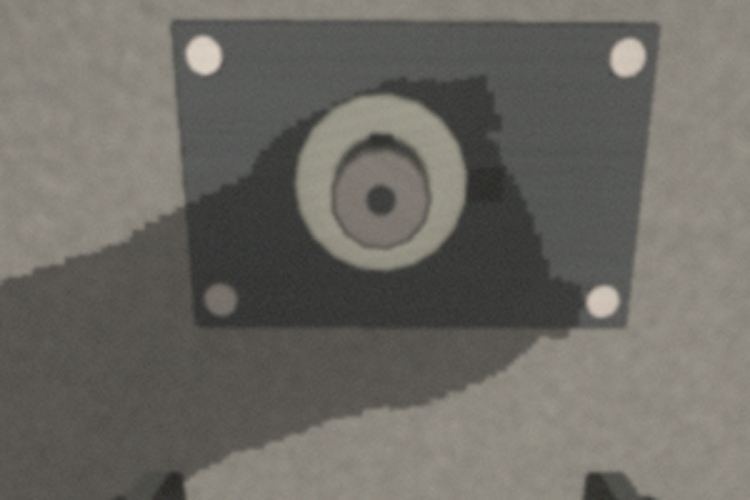

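Run:
```python
from h import *
p=cams.camera("wrist"); o,P,Q=tcp()
vv,uu=np.mgrid[0:384,0:512]
T=(Q.inv().apply(px2w(p,uu.ravel(),vv.ravel())-P)*1000).reshape(384,512,3)
m=(abs(T[...,2])<25)&(abs(T[...,1])<70)&(abs(T[...,1])>30)&(T[...,0]<15)&(T[...,0]>-80)
print(m.sum(), np.percentile(T[m][:,0],[50,90,98,99.5,100]))
h=m&(T[...,0]>-25); print(np.c_[uu[h],vv[h],T[h].round(0)][::60])
```

```text
17721 [-67.27411147 -34.65993344 -20.89502049 -16.63377885 -13.77565702]
[[158. 239. -18. -51. -11.]
 [349. 240. -18.  48. -11.]
 [340. 242. -22.  42. -11.]
 [164. 244. -25. -45. -12.]
 [170. 246. -21. -44.  -8.]
 [359. 249. -21.  52.  -7.]
 [147. 252. -25. -54.  -7.]
 [336. 255. -21.  41.  -3.]
 [169. 260. -23. -45.  -1.]
 [171. 264. -22. -44.   2.]
 [334. 268. -19.  41.   5.]
 [333. 273. -18.  41.   9.]
 [336. 282. -25.  41.  10.]]
```

Run:
```python
from h import *
print(goal((.4849,-.3406,.002),-9.5))
```

```text
(array([119.5,  75.1, 459.7]), array([ 0.0007, -0.0017,  0.0002]))
```

{"name": "apply_moves", "arguments": {
  "rows": [
    [[0,8,50,0,0,0,1],[0,16,100,0,0,0,1],[0,25,150,0,0,0,1],[0,33,200,0,0,0,1],[0,41,250,0,0,0,1],[0,50,300,0,0,0,1],[0,58,350,0,0,0,1],[0,66,400,0,0,0,1],[0,75,460,0,0,0,1],[0,75,460,0,0,0,1],[20,75,460,0,0,0,1],[50,75,460,0,0,0,1],[50,75,460,0,0,0,1]]
  ]
}}

```text
time: 16.45
ee_pos: [0.4832, -0.3388, 0.0667]
tcp_rot: [-126.7, 89.5, 133.9]
wrist_force: [-0.1, 0.1, 0.4]
opening: 0.0856
```

Run:
```python
from h import *
o,P,Q=tcp();print(P)
print(goal((.4849,-.3406,.002),-9.5))
p=cams.camera("wrist"); save(p,"w6.png")
vv,uu=np.mgrid[0:384,0:512]
W=px2w(p,uu.ravel(),vv.ravel()).reshape(384,512,3)
m=(np.hypot(W[...,0]-.485,W[...,1]+.341)<.045)&(abs(W[...,2]-.021)<.003)
q=px2plane(p,uu[m],vv[m],.02); print(m.sum(),cv2.minEnclosingCircle((q[:,:2]*1000).astype(np.float32)))
```

```text
[ 0.48321526 -0.33882948  0.06668463]
(array([64.7,  2.4,  1.8]), array([ 0.0015, -0.0052,  0.007 ]))
2834 ((482.3744201660156, -339.770263671875), 27.970638275146484)
```

View pics/w6.png

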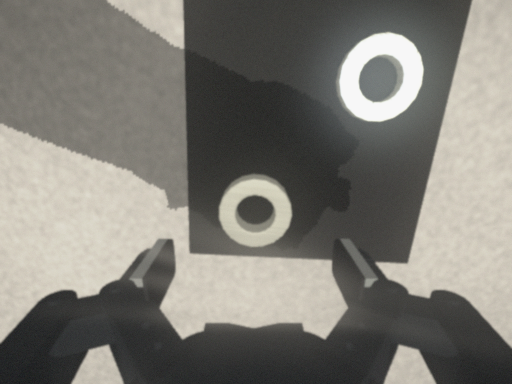

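{"name": "apply_moves", "arguments": {
  "rows": [
    [[30,2,1.8,0,-0.005,0.006,1],[55,2,1.8,0,-0.005,0.006,1],[64.7,2,1.8,0,-0.005,0.006,1],[64.7,2,1.8,0,-0.005,0.006,1],[64.7,2,1.8,0,-0.005,0.006,0.4],[64.7,2,1.8,0,-0.005,0.006,0.4],[64.7,2,1.8,0,-0.005,0.006,0.4],[64.7,2,1.8,0,-0.005,0.006,0.4],[64.7,2,1.8,0,-0.005,0.006,0.4],[64.7,2,1.8,0,-0.005,0.006,0.4]]
  ],
  "newtons": 60
}}

```text
time: 17.5
ee_pos: [0.4864, -0.3417, 0.0073]
tcp_rot: [63.1, 89.7, -36.3]
wrist_force: [-2.1, 2.1, 8.7]
opening: 0.0535
```

Run:
```python
from h import *
for i in range(3):
    p=cams.camera("wrist")
    o,P,Q=tcp();print(P,o["wrist_force"],o["qd"].round(2))
save(p,"w7.png",(150,384,120,400),2.5)
T,m=held(p,Q,P); mm=m&(p["pixels"].min(-1)>120)
h,e=np.histogram(T[mm][:,0],bins=np.arange(-40,10,1)); print([(int(a),int(b)) for a,b in zip(e,h) if b>60])
```

```text
[ 0.48642173 -0.34170486  0.00724442] [-2.12593183  2.7866234   9.27190597] [ 0.04  0.03  0.02  0.06 -0.01 -0.1 ]
[ 0.48639708 -0.34170388  0.00723249] [-1.44084796  1.94720743  9.33228538] [-0.    0.01 -0.06  0.05  0.03 -0.07]
[ 0.48640679 -0.34171027  0.00725191] [-0.44561076  2.032282    9.48731087] [ 0.07 -0.06  0.02  0.02  0.06  0.03]
[(-15, 1322), (-14, 2822), (-13, 690)]
```

View pics/w7.png

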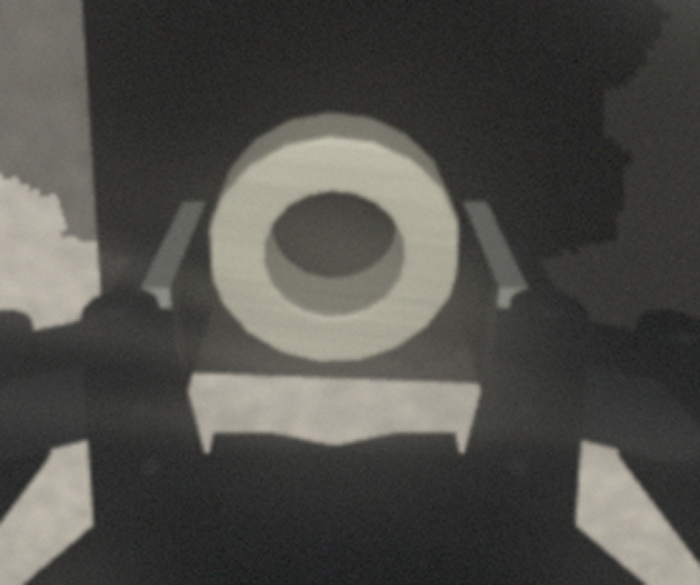

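Run:
```python
from h import *
p=cams.camera("wrist"); o,P,Q=tcp()
vv,uu=np.mgrid[0:384,0:512]
T=(Q.inv().apply(px2w(p,uu.ravel(),vv.ravel())-P)*1000).reshape(384,512,3)
for u,v in [(190,233),(193,235),(188,240),(184,250),(310,233),(314,240),(318,250),(198,236),(195,250),(195,262),(306,250)]: print(u,v,T[v,u].round(1),p["pixels"][v,u])
o=get_obs(); print(o["q"],o["joint_efforts"])
```

```text
190 233 [  3.7 -39.7  -3.7] [61 62 57]
193 235 [-13.7 -33.7 -11.1] [98 98 91]
188 240 [-11.1 -37.2  -6.8] [83 81 76]
184 250 [-29.4 -34.6 -11.2] [97 94 91]
310 233 [-12.   28.7 -11.6] [97 96 93]
314 240 [-19.6  29.2 -11.4] [97 96 93]
318 250 [-28.9  29.1 -11. ] [96 95 91]
198 236 [-13.7 -31.1 -10.5] [98 98 93]
195 250 [-30.9 -29.  -12. ] [57 57 53]
195 262 [-35.8 -28.2  -8.7] [68 70 66]
306 250 [-22.3  24.9  -7.2] [60 60 54]
[-3.50839478e+01  1.23310084e+01 -6.56639832e+00  7.08098325e+01
 -6.33486449e-03  6.43103537e+01] [-3.79126417e-01 -5.40402710e+01  4.23861945e+01 -1.24750391e+00
 -1.23166270e-01  3.76253610e-02]
```

Run:
```python
from h import *
p=cams.camera("wrist"); o,P,Q=tcp()
save(p,"w8.png",(215,300,160,230),8)
vv,uu=np.mgrid[0:384,0:512]
T=(Q.inv().apply(px2w(p,uu.ravel(),vv.ravel())-P)*1000).reshape(384,512,3)
for v in range(226,262,3): print(v,[tuple(T[v,u].round(0).astype(int)) for u in range(184,206,3)])
q=cams.camera("scene"); e=w2px(q,P); print(e); 
s=cams.camera("side"); e2=w2px(s,P); print(e2)
u,v=e2.astype(int); save(s,"s8.png",(max(v-60,0),min(v+25,384),u-50,u+50),6)
u,v=e.astype(int); save(q,"sc8.png",(max(v-50,0),v+25,u-50,u+50),7)
```

```text
226 [(np.int64(3), np.int64(-43), np.int64(-8)), (np.int64(3), np.int64(-41), np.int64(-9)), (np.int64(3), np.int64(-39), np.int64(-8)), (np.int64(3), np.int64(-37), np.int64(-9)), (np.int64(3), np.int64(-36), np.int64(-8)), (np.int64(3), np.int64(-34), np.int64(-9)), (np.int64(3), np.int64(-32), np.int64(-8)), (np.int64(3), np.int64(-30), np.int64(-9))]
229 [(np.int64(3), np.int64(-43), np.int64(-7)), (np.int64(3), np.int64(-41), np.int64(-7)), (np.int64(3), np.int64(-39), np.int64(-7)), (np.int64(3), np.int64(-38), np.int64(-6)), (np.int64(-144), np.int64(-2), np.int64(-77)), (np.int64(2), np.int64(-34), np.int64(-7)), (np.int64(3), np.int64(-32), np.int64(-7)), (np.int64(4), np.int64(-30), np.int64(-6))]
232 [(np.int64(3), np.int64(-43), np.int64(-5)), (np.int64(3), np.int64(-41), np.int64(-5)), (np.int64(3), np.int64(-39), np.int64(-5)), (np.int64(-10), np.int64(-34), np.int64(-11)), (np.int64(-10), np.int64(-33), np.int64(-11)), (np.int64(-11), np.int64(-31), np.int64(-11)), (np.int64(-11), np.int64(-29), np.int64(-11)), (np.int64(-8), np.int64(-28), np.int64(-10))]
235 [(np.int
[... 2727 characters left out ...]
(-35), np.int64(-30), np.int64(-11)), (np.int64(-34), np.int64(-29), np.int64(-11)), (np.int64(-33), np.int64(-28), np.int64(-10)), (np.int64(-26), np.int64(-28), np.int64(-6)), (np.int64(-20), np.int64(-28), np.int64(-3)), (np.int64(-13), np.int64(-28), np.int64(2))]
259 [(np.int64(-38), np.int64(-33), np.int64(-11)), (np.int64(-38), np.int64(-31), np.int64(-11)), (np.int64(-37), np.int64(-30), np.int64(-11)), (np.int64(-37), np.int64(-29), np.int64(-11)), (np.int64(-33), np.int64(-28), np.int64(-8)), (np.int64(-27), np.int64(-28), np.int64(-5)), (np.int64(-20), np.int64(-28), np.int64(-1)), (np.int64(-13), np.int64(-28), np.int64(4))]
[192.91772164 119.22284323]
[241.97037044 368.96604132]
```

View pics/w8.png

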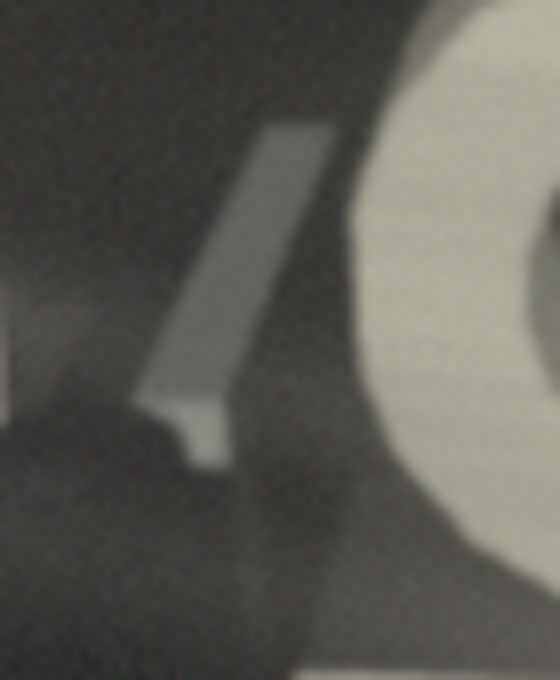

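View pics/sc8.png

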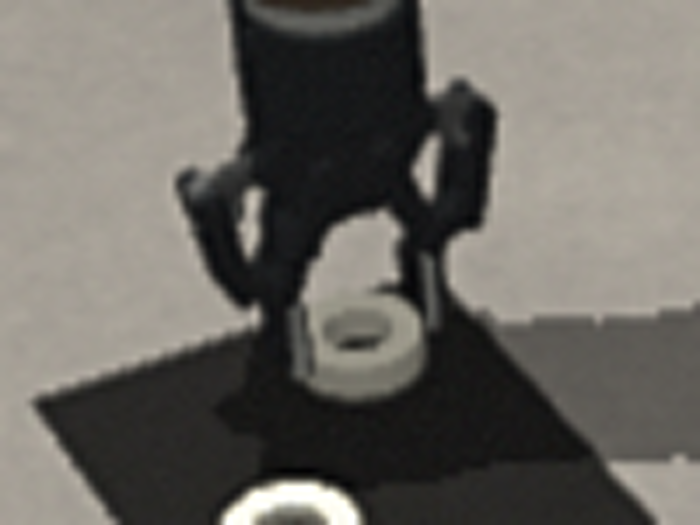

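View pics/s8.png

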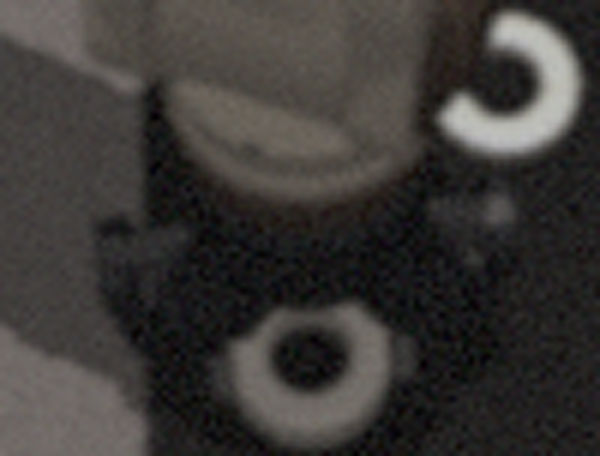

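Run:
```python
from h import *
q=cams.camera("scene"); o,P,Q=tcp()
off=np.array([192,119])-50
for y in (28,34,-28,-34):
  for z in (-11,11):
    for x in (-14,-7,0,4.2): print(y,z,x,((w2px(q,P+Q.apply(np.array([x,y,z])/1000))-off)*7).round())
```

```text
28 -11 -14 [307. 359.]
28 -11 -7 [308. 372.]
28 -11 0 [310. 386.]
28 -11 4.2 [311. 394.]
28 11 -14 [283. 333.]
28 11 -7 [285. 346.]
28 11 0 [286. 360.]
28 11 4.2 [287. 368.]
34 -11 -14 [294. 364.]
34 -11 -7 [296. 377.]
34 -11 0 [297. 390.]
34 -11 4.2 [298. 398.]
34 11 -14 [270. 337.]
34 11 -7 [272. 351.]
34 11 0 [273. 364.]
34 11 4.2 [274. 372.]
-28 -11 -14 [424. 317.]
-28 -11 -7 [425. 330.]
-28 -11 0 [426. 344.]
-28 -11 4.2 [427. 352.]
-28 11 -14 [400. 291.]
-28 11 -7 [401. 305.]
-28 11 0 [402. 318.]
-28 11 4.2 [402. 326.]
-34 -11 -14 [437. 312.]
-34 -11 -7 [438. 326.]
-34 -11 0 [439. 339.]
-34 -11 4.2 [439. 347.]
-34 11 -14 [412. 287.]
-34 11 -7 [413. 300.]
-34 11 0 [414. 314.]
-34 11 4.2 [415. 322.]
```

{"name": "apply_moves", "arguments": {
  "rows": [
    [[0,0,0,0,0,0,1],[0,0,0,0,0,0,1],[0,0,0,0,0,0,1],[3,0,0,0,0,0,1],[6.5,0,0,0,0,0,1],[6.5,0,0,0,0,0,1]]
  ],
  "newtons": 60
}}

```text
time: 18.5
ee_pos: [0.486, -0.3414, -0.0003]
tcp_rot: [62.6, 89.8, -36.8]
wrist_force: [-0.1, 0.3, 0.6]
opening: 0.0852
```

{"name": "apply_moves", "arguments": {
  "rows": [
    [[0,0,0,0,0,0,0.72],[0,0,0,0,0,0,0.72],[0,0,0,0,0,0,0.72]]
  ],
  "newtons": 60
}}

```text
time: 18.8
ee_pos: [0.486, -0.3414, -0.0002]
tcp_rot: [62.9, 89.8, -36.5]
wrist_force: [0.3, 0.7, -0.5]
opening: 0.0613
```

{"name": "apply_moves", "arguments": {
  "rows": [
    [[0,0,0,0,0,0,0.5],[0,0,0,0,0,0,0.5],[0,0,0,0,0,0,0.5],[0,0,0,0,0,0,0.5]]
  ],
  "newtons": 60
}}

```text
time: 19.2
ee_pos: [0.4863, -0.3416, 0.0005]
tcp_rot: [62.7, 89.7, -36.7]
wrist_force: [-1.0, 0.7, 5.4]
opening: 0.054
```

Run:
```python
from h import *
print(goal((.4866,.1242,.12),-9.5))
```

```text
(array([-120.8,  -75.2, -459.4]), array([ 0.0017,  0.0021, -0.0042]))
```

{"name": "apply_moves", "arguments": {
  "rows": [
    [[-5,0,0,0,0,0,0.5],[-20,0,0,0,0,0,0.5],[-60,0,0,0,0,0,0.5],[-100,-8,-50,0,0.002,-0.004,0.5],[-121,-16,-95,0,0.002,-0.004,0.5],[-121,-24,-145,0,0.002,-0.004,0.5],[-121,-32,-195,0,0.002,-0.004,0.5],[-121,-40,-244,0,0.002,-0.004,0.5],[-121,-48,-293,0,0.002,-0.004,0.5],[-121,-56,-342,0,0.002,-0.004,0.5],[-121,-64,-391,0,0.002,-0.004,0.5],[-121,-72,-440,0,0.002,-0.004,0.5],[-121,-75,-459,0,0.002,-0.004,0.5],[-121,-75,-459,0,0.002,-0.004,0.5],[-121,-75,-459,0,0.002,-0.004,0.5]]
  ]
}}

```text
time: 20.7
ee_pos: [0.4867, 0.1244, 0.121]
tcp_rot: [72.1, 90.0, -27.2]
wrist_force: [-0.2, -1.0, -0.8]
opening: 0.0542
```

Run:
```python
from h import *
p=cams.camera("wrist"); o,P,Q=tcp(); print(P,o["wrist_force"],o["opening"])
save(p,"w9.png",scale=1.5)
T,m=held(p,Q,P); mm=m&(p["pixels"].min(-1)>120)
h,e=np.histogram(T[mm][:,0],bins=np.arange(-40,10,1)); print([(int(a),int(b)) for a,b in zip(e,h) if b>60])
x0=-20.4
print(held_fit(p,Q,P,x0))
mm=m&(abs(T[...,0]-x0)<2.5); pt=T[mm]; print(np.linalg.lstsq(np.c_[pt[:,1:],np.ones(len(pt))],pt[:,0],rcond=None)[0])
vv,uu=np.mgrid[0:384,0:512]
W=px2w(p,uu.ravel(),vv.ravel()).reshape(384,512,3)
m=(np.hypot(W[...,0]-.4965,W[...,1]-.1834)<.03)&(abs(W[...,2]-.083)<.003)
w=px2plane(p,uu[m],vv[m],.083); print(cv2.minEnclosingCircle((w[:,:2]*1000).astype(np.float32)))
print(goal((.4963,.1832,.089),-9.5))
```

```text
[0.48678186 0.12359096 0.1208967 ] [-0.05225856 -0.32160685 -0.40797181] 0.05383480050761186
[(-22, 884), (-21, 2945), (-20, 900)]
(array([-1.7817293 , -2.18403896]), np.int64(5653), array([-1.69607516, -3.46305676]))
[ 2.59072959e-03  1.11184169e-03 -2.03752292e+01]
((494.6389465332031, 184.41610717773438), 13.830001831054688)
(array([ 31.9,  -0.3, -60.4]), array([ 0.0022,  0.0003, -0.0006]))
```

View pics/w9.png

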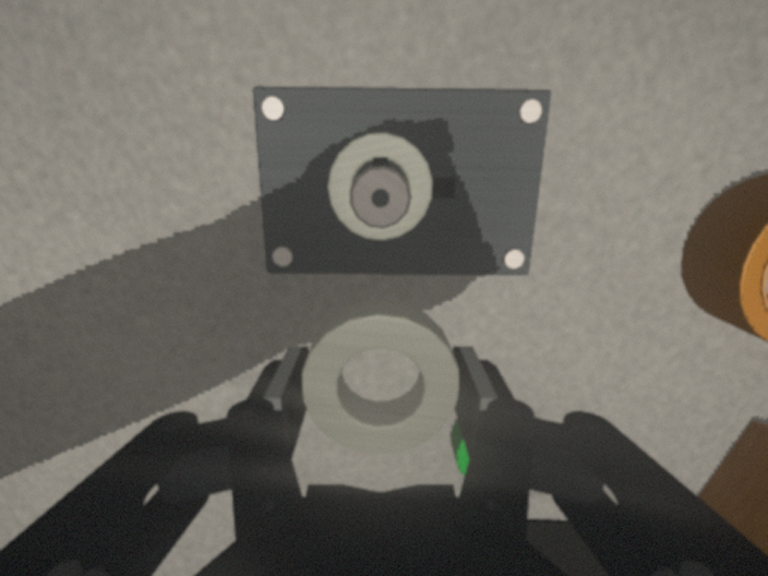

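{"name": "apply_moves", "arguments": {
  "rows": [
    [[5,-0.3,-30,0.002,0,0,0.5],[10,-0.3,-59.8,0.002,0,0,0.5],[20,-0.3,-59.8,0.002,0,0,0.5],[28,-0.3,-59.8,0.002,0,0,0.5],[32,-0.3,-59.8,0.002,0,0,0.5],[32,-0.3,-59.8,0.002,0,0,0.5],[32,-0.3,-59.8,0.002,0,0,0.5]]
  ]
}}

```text
time: 21.45
ee_pos: [0.4964, 0.1819, 0.0892]
tcp_rot: [80.9, 89.9, -18.7]
wrist_force: [0.0, 0.8, -0.5]
opening: 0.0535
```

Run:
```python
from h import *
o,P,Q=tcp(); print(P,o["wrist_force"],o["torque"])
print(goal((.4963,.1827,.080),-9.5))
```

```text
[0.49636832 0.18189064 0.08923709] [ 4.75232531e-04  8.45944338e-01 -4.51825648e-01] [ 0.04257522 -0.00837397  0.00077423]
(array([ 9.2, -0.2, -0.8]), array([-0.0009,  0.0002, -0.0009]))
```

{"name": "apply_moves", "arguments": {
  "rows": [
    [[0,-0.2,-0.8,0,0,0,0.5],[2,-0.2,-0.8,0,0,0,0.5],[4,-0.2,-0.8,0,0,0,0.5],[5,-0.2,-0.8,0,0,0,0.5],[6,-0.2,-0.8,0,0,0,0.5],[7,-0.2,-0.8,0,0,0,0.5],[8,-0.2,-0.8,0,0,0,0.5]]
  ]
}}

```text
time: 22.15
ee_pos: [0.4963, 0.1827, 0.0811]
tcp_rot: [76.9, 89.9, -22.7]
wrist_force: [0.2, 1.1, -1.0]
opening: 0.054
```

{"name": "apply_moves", "arguments": {
  "rows": [
    [[1,0,0,0,0,0,0.5],[2,0,0,0,0,0,0.5],[3,0,0,0,0,0,0.5],[4,0,0,0,0,0,0.5],[5,0,0,0,0,0,0.5],[6,0,0,0,0,0,0.5],[7,0,0,0,0,0,0.5],[8,0,0,0,0,0,0.5]]
  ]
}}

```text
time: 22.95
ee_pos: [0.4964, 0.1828, 0.0731]
tcp_rot: [94.8, 89.9, -4.8]
wrist_force: [0.5, 1.1, 0.1]
opening: 0.0539
```

{"name": "apply_moves", "arguments": {
  "rows": [
    [[1,0,0,0,0,0,0.5],[2,0,0,0,0,0,0.5],[3,0,0,0,0,0,0.5],[4,0,0,0,0,0,0.5],[5,0,0,0,0,0,0.5],[6,0,0,0,0,0,0.5],[7,0,0,0,0,0,0.5],[8,0,0,0,0,0,0.5],[9,0,0,0,0,0,0.5],[10,0,0,0,0,0,0.5]]
  ]
}}

```text
time: 23.95
ee_pos: [0.4965, 0.1831, 0.0632]
tcp_rot: [116.2, 89.9, 16.7]
wrist_force: [1.0, 3.8, 2.4]
opening: 0.0543
```

{"name": "apply_moves", "arguments": {
  "rows": [
    [[1,0,0,0,0,0,0.5],[2,0,0,0,0,0,0.5],[3,0,0,0,0,0,0.5],[4,0,0,0,0,0,0.5],[5,0,0,0,0,0,0.5],[6,0,0,0,0,0,0.5],[7,0,0,0,0,0,0.5],[8,0,0,0,0,0,0.5],[9,0,0,0,0,0,0.5],[10,0,0,0,0,0,0.5],[11,0,0,0,0,0,0.5],[12,0,0,0,0,0,0.5]]
  ]
}}

```text
time: 25.15
ee_pos: [0.4966, 0.1829, 0.0513]
tcp_rot: [100.5, 89.9, 1.0]
wrist_force: [1.5, 2.8, 4.7]
opening: 0.0538
```

Bottom about 49 mm; 4.8 mm to go, then press.

{"name": "apply_moves", "arguments": {
  "rows": [
    [[1,0,0,0,0,0,0.5],[2,0,0,0,0,0,0.5],[3,0,0,0,0,0,0.5],[3.5,0,0,0,0,0,0.5],[4,0,0,0,0,0,0.5],[4.5,0,0,0,0,0,0.5]]
  ]
}}

```text
time: 25.75
ee_pos: [0.4965, 0.1827, 0.0467]
tcp_rot: [86.7, 89.9, -12.9]
wrist_force: [1.2, 1.5, 4.7]
opening: 0.054
```

{"name": "apply_moves", "arguments": {
  "rows": [
    [[0.5,0,0,0,0,0,0.5],[1,0,0,0,0,0,0.5],[1.4,0,0,0,0,0,0.5]]
  ]
}}

```text
time: 26.05
ee_pos: [0.4962, 0.1821, 0.0448]
tcp_rot: [28.7, 89.9, -70.9]
wrist_force: [-0.4, -1.8, 1.4]
opening: 0.0539
```

{"name": "apply_moves", "arguments": {
  "rows": [
    [[0.4,0,0,0,0,0,0.5],[0.8,0,0,0,0,0,0.5]]
  ]
}}

```text
time: 26.25
ee_pos: [0.4961, 0.1821, 0.0438]
tcp_rot: [17.1, 89.9, -82.5]
wrist_force: [1.2, -0.1, 2.6]
opening: 0.054
```

Run:
```python
from h import *
p=cams.camera("wrist"); o,P,Q=tcp(); print(P,o["wrist_force"],o["torque"],o["tcp_rot"])
save(p,"w10.png",(120,384,120,400),2.2)
q=cams.camera("scene"); save(q,"sc10.png",(150,250,270,390),6)
T,m=held(p,Q,P); mm=m&(p["pixels"].min(-1)>110)
h,e=np.histogram(T[mm][:,0],bins=np.arange(-50,10,1)); print([(int(a),int(b)) for a,b in zip(e,h) if b>60])
```

```text
[0.49606979 0.1820531  0.04378181] [-0.36710672 -1.02723722  2.17789986] [ 0.01735811 -0.1174239  -0.07446704] [ 16.79395468  89.89560318 -82.77502523]
[(-42, 127), (-41, 998), (-40, 593), (-22, 571), (-21, 2513), (-20, 964), (-19, 69), (-2, 280), (-1, 272)]
```

View pics/w10.png

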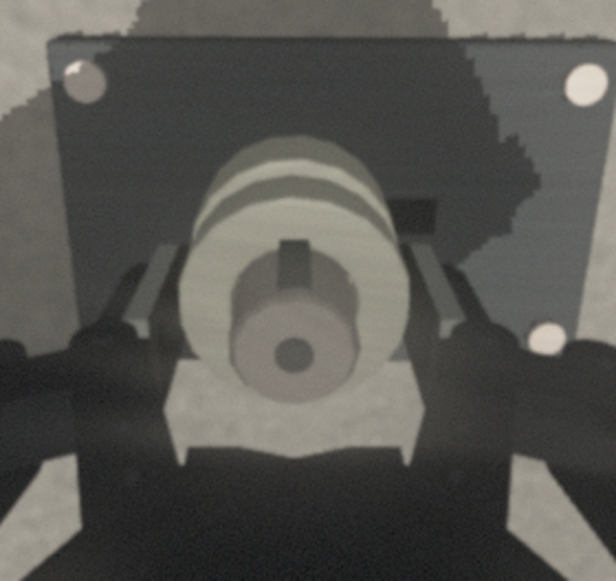

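View pics/sc10.png

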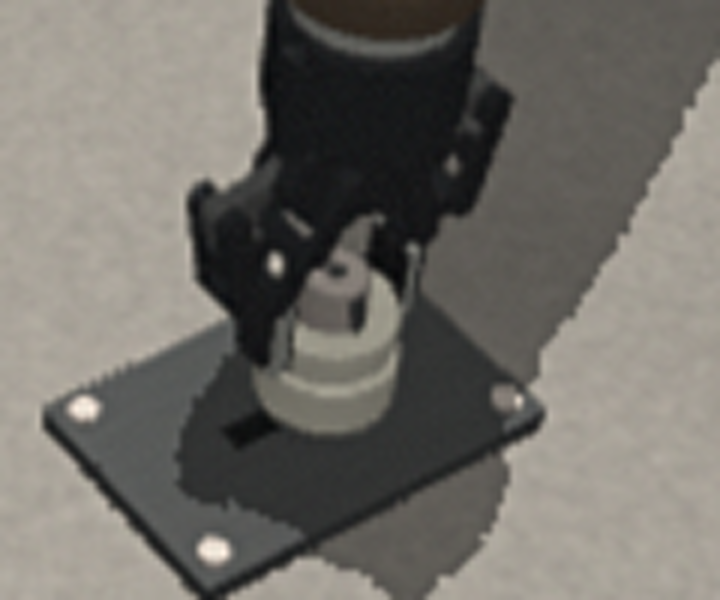

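{"name": "apply_moves", "arguments": {
  "rows": [
    [[0.5,0,0,0,0,0,0.5],[1,0,0,0,0,0,0.5],[1.5,0,0,0,0,0,0.5],[2,0,0,0,0,0,0.5],[2.4,0,0,0,0,0,0.5]]
  ]
}}

```text
time: 26.85
ee_pos: [0.4961, 0.182, 0.0416]
tcp_rot: [24.0, 89.9, -75.6]
wrist_force: [-1.1, -1.3, 6.4]
opening: 0.0539
```

{"name": "apply_moves", "arguments": {
  "rows": [
    [[0.5,0,0,0,0,0,0.5],[1,0,0,0,0,0,0.5],[1.3,0,0,0,0,0,0.5]]
  ]
}}

```text
time: 27.15
ee_pos: [0.4961, 0.1821, 0.0414]
tcp_rot: [44.2, 89.9, -55.4]
wrist_force: [-5.7, -1.6, 15.7]
opening: 0.0541
```

Seated (stalled at 41.4 mm with 15.7 N). Releasing, retreating and checking.

{"name": "apply_moves", "arguments": {
  "rows": [
    [[-0.5,0,0,0,0,0,1],[-1,0,0,0,0,0,1],[-1,0,0,0,0,0,1],[-1,0,0,0,0,0,1],[-1,0,0,0,0,0,1],[-10,0,0,0,0,0,1],[-40,0,0,0,0,0,1],[-80,0,20,0,0,0,1],[-80,0,60,0,0,0,1],[-80,0,60,0,0,0,1],[-80,0,60,0,0,0,1]]
  ]
}}

```text
time: 28.25
ee_pos: [0.4863, 0.1225, 0.1223]
tcp_rot: [70.6, 89.9, -29.1]
wrist_force: [0.5, 0.7, -0.4]
opening: 0.0854
```

```bash
cat >> h.py <<'E'
def stack(p,lo,hi,c=(.4965,.184),rmax=.032):
    vv,uu=np.mgrid[0:384,0:512]
    W=px2w(p,uu.ravel(),vv.ravel()).reshape(384,512,3)
    t=(np.hypot(W[...,0]-c[0],W[...,1]-c[1])<.02)&(W[...,2]>.079)&(W[...,2]<.088)
    m=(np.hypot(W[...,0]-c[0],W[...,1]-c[1])<rmax)&(W[...,2]>lo)&(W[...,2]<hi)
    A=np.c_[W[m][:,:2]-W[m][:,:2].mean(0),np.ones(m.sum())]
    w=px2plane(p,uu[m],vv[m],(lo+hi)/2)
    print("tip z",np.median(W[t][:,2]).round(4),"ring top",np.median(W[m][:,2]).round(4),m.sum(),"tilt",np.linalg.lstsq(A,W[m][:,2],rcond=None)[0].round(3),cv2.minEnclosingCircle((w[:,:2]*1000).astype(np.float32)))
E
python3 - <<'E'
from h import *
p=cams.camera("wrist"); o,P,Q=tcp(); print(P,o["wrist_force"],o["opening"])
save(p,"w11.png",(50,250,100,400),2.5)
stack(p,.057,.067)
print(goal((.5828,-.2595,.10),-9.5)); print(goal((.5828,-.2595,.06),-9.5))
E
```

```text
[0.48620908 0.12305616 0.12185384] [ 0.49894293 -0.25541426  0.10728843] 0.08537915951761746
tip z 0.0839 ring top 0.0626 3112 tilt [-0.01  -0.019  0.063] ((494.64105224609375, 182.922119140625), 27.680288314819336)
(array([ 22.5, 159.1, 361. ]), array([-0.0019,  0.001 , -0.0017]))
(array([ 62.5, 159. , 361. ]), array([-0.0019,  0.001 , -0.0017]))
```

View pics/w11.png

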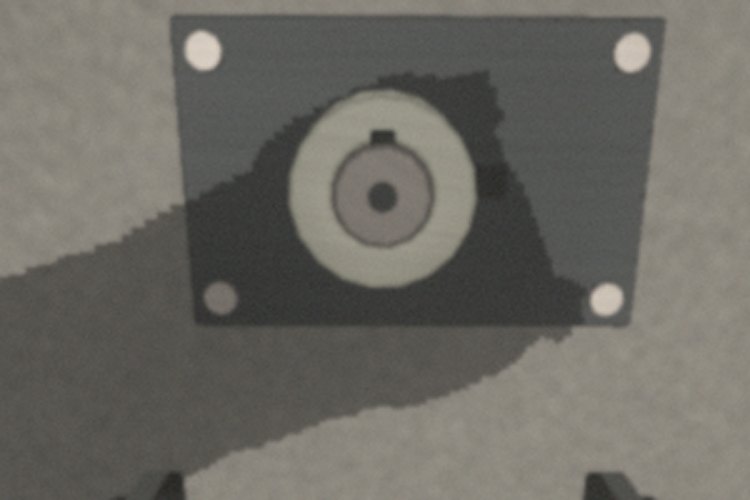

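```bash
cat >> h.py <<'E'
def tilt(p,z,c,tol=.003):
    vv,uu=np.mgrid[0:384,0:512]
    W=px2w(p,uu.ravel(),vv.ravel()).reshape(384,512,3)
    t=(np.hypot(W[...,0]-c[0],W[...,1]-c[1])<.011)&(abs(W[...,2]-.084)<.004)
    r=np.hypot(W[...,0]-c[0],W[...,1]-c[1]); m=(r<.0265)&(r>.0165)&(abs(W[...,2]-z)<tol)
    A=np.c_[W[m][:,:2]-np.array(c),np.ones(m.sum())]
    s,_,_,_=np.linalg.lstsq(A,W[m][:,2],rcond=None); res=(W[m][:,2]-A@s).std()
    B=np.c_[W[t][:,:2]-np.array(c),np.ones(t.sum())]; st=np.linalg.lstsq(B,W[t][:,2],rcond=None)[0]
    print("ring",s.round(4),m.sum(),"res",res.round(4),"| tip",st.round(4),t.sum())
E
python3 - <<'E'
from h import *
for n in("wrist","wrist","scene","side"):
    p=cams.camera(n)
    for c in ([.4948,.1838],) if n=="wrist" else ([.4965,.183],): tilt(p,.062,c)
E
```

```text
ring [-0.0089 -0.0198  0.0626] 2570 res 0.0007 | tip [-0.0065  0.0003  0.0841] 905
ring [-0.0103 -0.0198  0.0626] 2557 res 0.0007 | tip [-0.0068 -0.0008  0.0841] 898
ring [-0.0119 -0.0206  0.0629] 122 res 0.0013 | tip [-0.08    0.032   0.0847] 49
ring [-0.0069 -0.0181  0.0626] 91 res 0.0013 | tip [0.0686 0.0293 0.0847] 35
```

Run:
```python
from h import *
print(goal((.4963,.1831,.066),-9.5))
```

```text
(array([ 55.1,   0.3, -60.5]), array([-0.0003,  0.0016, -0.0006]))
```

{"name": "apply_moves", "arguments": {
  "rows": [
    [[0,0.3,-30,0,0.001,0,0.42],[5,0.3,-60.5,0,0.001,0,0.42],[10,0.3,-60.5,0,0.001,0,0.42],[15,0.3,-60.5,0,0.001,0,0.42],[20,0.3,-60.5,0,0.001,0,0.42],[20,0.3,-60.5,0,0.001,0,0.42]]
  ]
}}

```text
time: 29.1
ee_pos: [0.4958, 0.1826, 0.1002]
tcp_rot: [-22.3, 89.9, -121.9]
wrist_force: [0.1, -0.8, 0.4]
opening: 0.0359
```

Run:
```python
from h import *
p=cams.camera("wrist"); o,P,Q=tcp(); print(P,o["wrist_force"],o["opening"])
save(p,"w12.png",(120,384,120,400),2.2)
print(goal((.4963,.1831,.066),-9.5))
```

```text
[0.49600264 0.18257897 0.10073025] [-0.04767944 -0.2356165   0.09226256] 0.03583296783086779
(array([34.7,  0.2, -0.6]), array([-0.001,  0.001, -0.   ]))
```

View pics/w12.png

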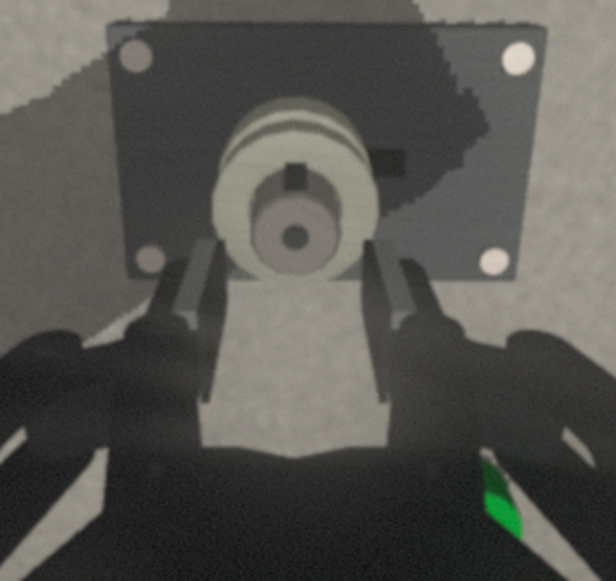

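{"name": "apply_moves", "arguments": {
  "rows": [
    [[8,0.2,-0.6,0,0,0,0.42],[18,0.2,-0.6,0,0,0,0.42],[26,0.2,-0.6,0,0,0,0.42],[32,0.2,-0.6,0,0,0,0.42],[35,0.2,-0.6,0,0,0,0.42],[36,0.2,-0.6,0,0,0,0.42]]
  ]
}}

```text
time: 29.75
ee_pos: [0.4961, 0.183, 0.0643]
tcp_rot: [-18.9, 89.9, -118.5]
wrist_force: [0.3, -0.7, -0.5]
opening: 0.0358
```

{"name": "apply_moves", "arguments": {
  "rows": [
    [[1,0,0,0,0,0,0.42],[2,0,0,0,0,0,0.42],[3,0,0,0,0,0,0.42]]
  ]
}}

```text
time: 30.05
ee_pos: [0.4963, 0.1831, 0.0615]
tcp_rot: [-5.2, 89.9, -104.8]
wrist_force: [-0.3, -0.5, -0.4]
opening: 0.0357
```

{"name": "apply_moves", "arguments": {
  "rows": [
    [[1,0,0,0,0,0,0.42],[1.7,0,0,0,0,0,0.42],[2.4,0,0,0,0,0,0.42]]
  ]
}}

```text
time: 30.35
ee_pos: [0.4964, 0.1829, 0.0599]
tcp_rot: [27.9, 89.9, -71.6]
wrist_force: [-4.3, -2.5, 12.8]
opening: 0.0359
```

{"name": "apply_moves", "arguments": {
  "rows": [
    [[0.7,0,0,0,0,0,0.42],[1.2,0,0,0,0,0,0.42]]
  ]
}}

```text
time: 30.55
ee_pos: [0.4964, 0.1829, 0.0599]
tcp_rot: [59.5, 89.9, -40.1]
wrist_force: [-4.7, -2.5, 13.8]
opening: 0.0358
```

{"name": "apply_moves", "arguments": {
  "rows": [
    [[1.5,0,0,0,0,0,0.42],[2,0,0,0,0,0,0.42],[2.2,0,0,0,0,0,0.42]]
  ]
}}

```text
time: 30.85
ee_pos: [0.4964, 0.183, 0.0599]
tcp_rot: [88.9, 89.9, -10.6]
wrist_force: [-7.9, -3.7, 19.7]
opening: 0.0359
```

{"name": "apply_moves", "arguments": {
  "rows": [
    [[-3,0,0,0,0,0,0.42],[-15,0,0,0,0,0,0.42],[-45,0,0,0,0,0,0.42],[-62,0,30,0,0,0,1],[-62,0,60,0,0,0,1],[-62,0,60,0,0,0,1]]
  ]
}}

```text
time: 31.45
ee_pos: [0.4864, 0.1218, 0.1233]
tcp_rot: [90.4, 89.8, -9.3]
wrist_force: [0.6, 0.0, -0.1]
opening: 0.0778
```

Run:
```python
from h import *
for n in("wrist","scene","side"):
    p=cams.camera(n)
    for c in ([.4948,.1838],) if n=="wrist" else ([.4965,.183],): tilt(p,.062,c)
    if n=="wrist": save(p,"w13.png",(50,250,100,400),2.5)
o,P,Q=tcp(); print(P)
```

```text
ring [-0.0001 -0.0026  0.062 ] 2510 res 0.0007 | tip [ 0.0042 -0.0004  0.0841] 882
ring [-0.02    0.0031  0.0625] 144 res 0.0015 | tip [ 0.0032 -0.027   0.0853] 50
ring [0.0041 0.0027 0.0622] 90 res 0.0012 | tip [0.0532 0.0577 0.0843] 38
[0.48651512 0.12403629 0.12214518]
```

View pics/w13.png

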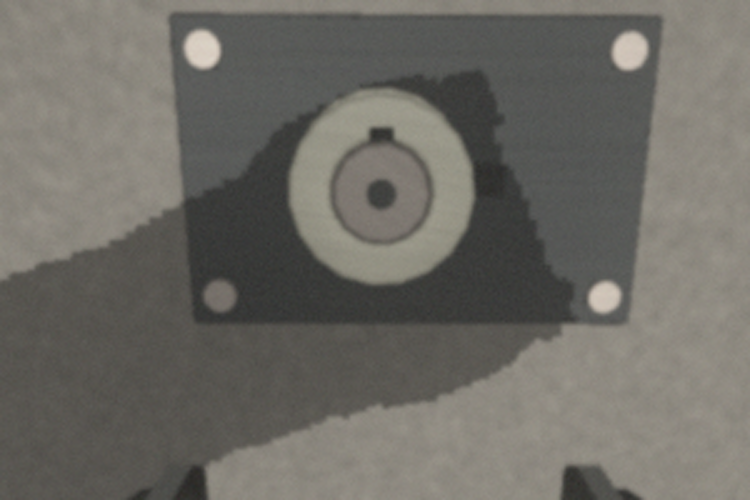

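Run:
```python
from h import *
print(goal((.5828,-.2598,.06),-9.5))
```

```text
(array([ 62.4, 158.7, 362.5]), array([-0.0016, -0.0004, -0.0026]))
```

{"name": "apply_moves", "arguments": {
  "rows": [
    [[0,20,45,0,0,0,1],[0,40,90,0,0,0,1],[0,60,135,0,0,0,1],[0,80,180,0,0,0,1],[0,100,226,0,0,0,1],[0,120,272,0,0,0,1],[0,140,318,0,0,0,1],[0,158.7,362.5,0,0,0,1],[20,158.7,362.5,0,0,0,1],[55,158.7,362.5,0,0,-0.003,1],[62,158.7,362.5,0,0,-0.003,1],[62,158.7,362.5,0,0,-0.003,1],[62,158.7,362.5,0,0,-0.003,1]]
  ]
}}

```text
time: 32.9
ee_pos: [0.5835, -0.2593, 0.0618]
tcp_rot: [99.9, 90.0, 0.4]
wrist_force: [-1.0, 0.2, 0.5]
opening: 0.0856
```

Run:
```python
from h import *
o,P,Q=tcp();print(P)
print(goal((.5828,-.2598,-.0015),-9.5))
p=cams.camera("wrist"); save(p,"w14.png")
vv,uu=np.mgrid[0:384,0:512]
W=px2w(p,uu.ravel(),vv.ravel()).reshape(384,512,3)
m=(np.hypot(W[...,0]-.582,W[...,1]+.26)<.045)&(abs(W[...,2]-.015)<.003)
q=px2plane(p,uu[m],vv[m],.014); print(m.sum(),np.median(W[m],0),cv2.minEnclosingCircle((q[:,:2]*1000).astype(np.float32)))
```

```text
[ 0.58353987 -0.25931956  0.06178165]
(array([63.3, -0.7,  0.6]), array([-0.0005, -0.0001, -0.0008]))
2801 [ 0.5816393  -0.25718324  0.01486476] ((581.3478393554688, -259.2490539550781), 28.02884292602539)
```

View pics/w14.png

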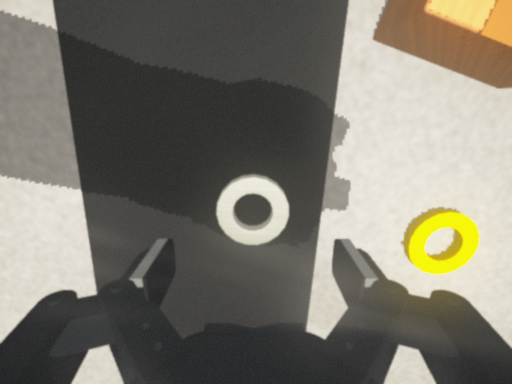

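{"name": "apply_moves", "arguments": {
  "rows": [
    [[30,-0.7,0.6,0,0,0,1],[55,-0.7,0.6,0,0,0,1],[61,-0.7,0.6,0,0,0,1],[63,-0.7,0.6,0,0,0,1],[63,-0.7,0.6,0,0,0,1],[63,-0.7,0.6,0,0,0,0.72],[63,-0.7,0.6,0,0,0,0.72],[63,-0.7,0.6,0,0,0,0.72]]
  ],
  "newtons": 60
}}

```text
time: 33.75
ee_pos: [0.5835, -0.2602, 0.0001]
tcp_rot: [80.9, 89.8, -18.6]
wrist_force: [0.4, 0.2, -0.1]
opening: 0.0616
```

{"name": "apply_moves", "arguments": {
  "rows": [
    [[1.5,0,0,0,0,0,0.72],[1.5,0,0,0,0,0,0.5],[1.5,0,0,0,0,0,0.5],[1.5,0,0,0,0,0,0.5],[1.5,0,0,0,0,0,0.5],[1.5,0,0,0,0,0,0.5]]
  ],
  "newtons": 60
}}

```text
time: 34.35
ee_pos: [0.5838, -0.2604, -0.0004]
tcp_rot: [78.4, 89.8, -21.2]
wrist_force: [-2.6, -0.0, 7.0]
opening: 0.0536
```

Run:
```python
from h import *
print(goal((.4866,.1242,.12),-9.5))
```

```text
(array([-121.3, -159.1, -363.1]), array([-0.0007,  0.0008, -0.004 ]))
```

{"name": "apply_moves", "arguments": {
  "rows": [
    [[-5,0,0,0,0,0,0.5],[-20,0,0,0,0,0,0.5],[-60,0,0,0,0,0,0.5],[-100,-20,-45,0,0,-0.004,0.5],[-121,-40,-90,0,0,-0.004,0.5],[-121,-60,-135,0,0,-0.004,0.5],[-121,-80,-180,0,0,-0.004,0.5],[-121,-100,-226,0,0,-0.004,0.5],[-121,-120,-272,0,0,-0.004,0.5],[-121,-140,-318,0,0,-0.004,0.5],[-121,-159,-363,0,0,-0.004,0.5],[-121,-159,-363,0,0,-0.004,0.5],[-121,-159,-363,0,0,-0.004,0.5]]
  ]
}}

```text
time: 35.65
ee_pos: [0.4864, 0.1258, 0.1207]
tcp_rot: [70.3, 89.9, -29.1]
wrist_force: [0.1, -0.4, -0.9]
opening: 0.0537
```

Run:
```python
from h import *
p=cams.camera("wrist"); o,P,Q=tcp(); print(P,o["wrist_force"],o["opening"])
save(p,"w15.png",scale=1.5)
T,m=held(p,Q,P); mm=m&(p["pixels"].min(-1)>110)
h,e=np.histogram(T[mm][:,0],bins=np.arange(-40,10,1)); print([(int(a),int(b)) for a,b in zip(e,h) if b>60])
x0=-15.4
print(held_fit(p,Q,P,x0))
mm=m&(abs(T[...,0]-x0)<2); pt=T[mm]; print(np.linalg.lstsq(np.c_[pt[:,1:],np.ones(len(pt))],pt[:,0],rcond=None)[0])
tilt(p,.062,[.4948,.1838])
vv,uu=np.mgrid[0:384,0:512]
W=px2w(p,uu.ravel(),vv.ravel()).reshape(384,512,3)
m=(np.hypot(W[...,0]-.4965,W[...,1]-.1834)<.03)&(abs(W[...,2]-.083)<.003)
w=px2plane(p,uu[m],vv[m],.083); print(cv2.minEnclosingCircle((w[:,:2]*1000).astype(np.float32)))
print(goal((.4963,.1830,.084),-9.5))
```

```text
[0.48677574 0.12454064 0.12054346] [-0.17225561 -0.69531435 -0.24195828] 0.05409165982256795
[(-17, 840), (-16, 3064), (-15, 1039)]
(array([-2.10746966, -2.3927713 ]), np.int64(5269), array([-2.12117427, -3.56663654]))
[ 3.70731103e-03 -7.85969154e-04 -1.53885375e+01]
ring [-0.0017 -0.0023  0.062 ] 2536 res 0.0007 | tip [0.007  0.0015 0.0841] 892
((494.75067138671875, 184.33657836914062), 13.681673049926758)
(array([ 36.5,  -0.2, -59.3]), array([ 0.0012,  0.0007, -0.001 ]))
```

View pics/w15.png

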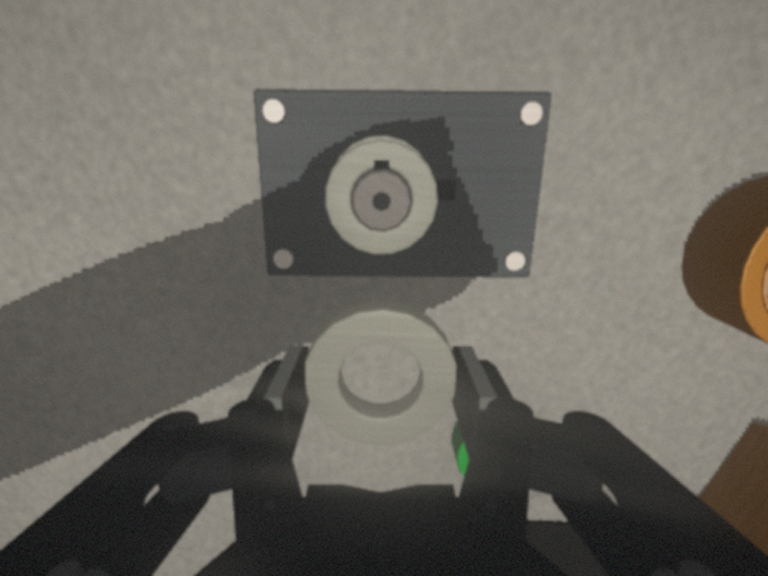

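{"name": "apply_moves", "arguments": {
  "rows": [
    [[5,-0.3,-30,0.001,0,0,0.5],[10,-0.3,-59,0.001,0,0,0.5],[20,-0.3,-59,0.001,0,0,0.5],[28,-0.3,-59,0.001,0,0,0.5],[33,-0.3,-59,0.001,0,0,0.5],[36.5,-0.3,-59,0.001,0,0,0.5],[36.5,-0.3,-59,0.001,0,0,0.5]]
  ]
}}

```text
time: 36.4
ee_pos: [0.496, 0.1818, 0.0836]
tcp_rot: [22.4, 89.9, -77.1]
wrist_force: [-1.0, -0.9, 0.3]
opening: 0.0538
```

Run:
```python
from h import *
o,P,Q=tcp(); print(P,o["wrist_force"])
print(goal((.4963,.1827,.074),-9.5))
```

```text
[0.49604263 0.18183574 0.08364107] [-0.99396661 -0.93096014  0.25677904]
(array([ 9.6,  0.1, -0.9]), array([-0.0009,  0.0011, -0.0005]))
```

{"name": "apply_moves", "arguments": {
  "rows": [
    [[0,0.1,-0.9,0,0,0,0.5],[2,0.1,-0.9,0,0,0,0.5],[4,0.1,-0.9,0,0,0,0.5],[5,0.1,-0.9,0,0,0,0.5],[6,0.1,-0.9,0,0,0,0.5],[7,0.1,-0.9,0,0,0,0.5]]
  ]
}}

```text
time: 37.0
ee_pos: [0.4963, 0.1828, 0.0766]
tcp_rot: [24.5, 89.9, -75.0]
wrist_force: [-0.5, -0.3, -0.3]
opening: 0.0541
```

{"name": "apply_moves", "arguments": {
  "rows": [
    [[1,0,0,0,0,0,0.5],[2,0,0,0,0,0,0.5],[3,0,0,0,0,0,0.5],[4,0,0,0,0,0,0.5],[5,0,0,0,0,0,0.5],[6,0,0,0,0,0,0.5],[7,0,0,0,0,0,0.5],[8,0,0,0,0,0,0.5]]
  ]
}}

```text
time: 37.8
ee_pos: [0.4966, 0.1832, 0.069]
tcp_rot: [90.1, 89.9, -9.5]
wrist_force: [0.8, 4.0, 3.9]
opening: 0.0535
```

{"name": "apply_moves", "arguments": {
  "rows": [
    [[1,0,0,0,0,0,0.5],[2,0,0,0,0,0,0.5],[3,0,0,0,0,0,0.5],[4,0,0,0,0,0,0.5],[5,0,0,0,0,0,0.5],[6,0,0,0,0,0,0.5],[7,0,0,0,0,0,0.5],[8,0,0,0,0,0,0.5],[9,0,0,0,0,0,0.5]]
  ]
}}

```text
time: 38.7
ee_pos: [0.4966, 0.1832, 0.0598]
tcp_rot: [92.1, 89.9, -7.4]
wrist_force: [0.7, 5.5, 3.3]
opening: 0.0541
```

{"name": "apply_moves", "arguments": {
  "rows": [
    [[0.7,0,0,0,0,0,0.5],[1.4,0,0,0,0,0,0.5],[2,0,0,0,0,0,0.5],[2.6,0,0,0,0,0,0.5],[3.2,0,0,0,0,0,0.5]]
  ]
}}

```text
time: 39.2
ee_pos: [0.4966, 0.1834, 0.0575]
tcp_rot: [110.4, 89.9, 10.9]
wrist_force: [-4.0, 4.1, 15.1]
opening: 0.0536
```

{"name": "apply_moves", "arguments": {
  "rows": [
    [[0.8,0,0,0,0,0,1],[0.8,0,0,0,0,0,1],[0,0,0,0,0,0,1],[0,0,0,0,0,0,1],[-10,0,0,0,0,0,1],[-40,0,0,0,0,0,1],[-66,0,20,0,0,0,1],[-66,0,60,0,0,0,1],[-66,0,60,0,0,0,1],[-66,0,60,0,0,0,1]]
  ]
}}

```text
time: 40.2
ee_pos: [0.4868, 0.1236, 0.1242]
tcp_rot: [112.0, 89.8, 12.3]
wrist_force: [-0.1, 0.2, -0.3]
opening: 0.0849
```

Run:
```python
from h import *
for n in("wrist","scene","side"):
    p=cams.camera(n)
    for c in ([.4948,.1838],) if n=="wrist" else ([.4965,.183],): tilt(p,.073,c)
    if n=="wrist": save(p,"w16.png",(50,250,100,400),2.5)
o,P,Q=tcp(); print(P,o["wrist_force"],goal((.4963,.1831,.100),-9.5))
```

```text
ring [-0.0019  0.003   0.0732] 2734 res 0.0007 | tip [0.0062 0.006  0.0841] 870
ring [-0.0112  0.0092  0.0737] 140 res 0.0012 | tip [-0.0127 -0.0814  0.0848] 51
ring [0.0116 0.0237 0.0733] 106 res 0.0013 | tip [0.0392 0.04   0.0841] 38
[0.48659616 0.124659   0.12337734] [ 0.32185417 -0.38958433  0.29505009] (array([ 23.4,  -0.1, -59.2]), array([ 0.    , -0.0005, -0.0013]))
```

View pics/w16.png

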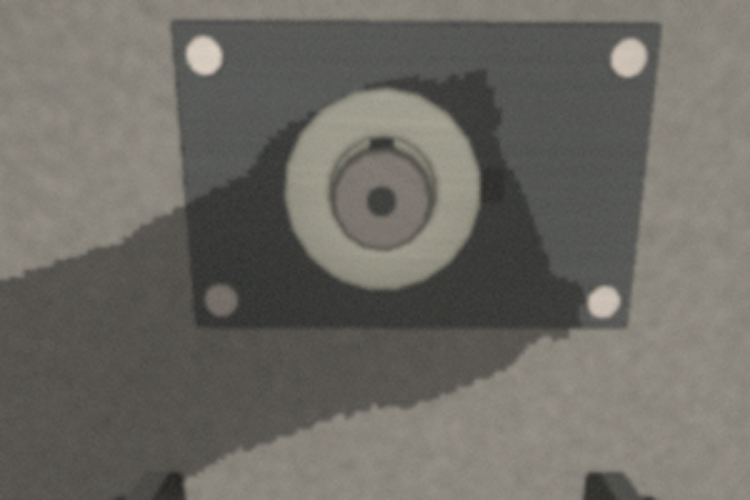

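{"name": "apply_moves", "arguments": {
  "rows": [
    [[0,-0.1,-30,0,0,0,0.42],[10,-0.1,-59.2,0,0,0,0.42],[23,-0.1,-59.2,0,0,0,0.42],[23,-0.1,-59.2,0,0,0,0.42],[23,-0.1,-59.2,0,0,0,0.42]]
  ]
}}

```text
time: 40.85
ee_pos: [0.4958, 0.1829, 0.1001]
tcp_rot: [30.0, 90.0, -69.4]
wrist_force: [0.9, 0.5, 0.3]
opening: 0.0358
```

Run:
```python
from h import *
o,P,Q=tcp(); print(P,o["wrist_force"],o["opening"],goal((.4963,.1831,.0740),-9.5))
```

```text
[0.49583522 0.18287485 0.10007893] [0.86064565 0.52308456 0.2947012 ] 0.03583621774890323 (array([26.1,  0.4, -0.3]), array([ 0.0005,  0.0003, -0.0002]))
```

{"name": "apply_moves", "arguments": {
  "rows": [
    [[8,0.4,-0.3,0,0,0,0.42],[16,0.4,-0.3,0,0,0,0.42],[23,0.4,-0.3,0,0,0,0.42],[26,0.4,-0.3,0,0,0,0.42],[27,0.4,-0.3,0,0,0,0.42],[28,0.4,-0.3,0,0,0,0.42],[29,0.4,-0.3,0,0,0,0.42],[29.7,0.4,-0.3,0,0,0,0.42],[30.3,0.4,-0.3,0,0,0,0.42]]
  ]
}}

```text
time: 41.75
ee_pos: [0.4965, 0.1832, 0.071]
tcp_rot: [100.0, 89.9, 0.5]
wrist_force: [-4.9, -1.5, 12.4]
opening: 0.0362
```

{"name": "apply_moves", "arguments": {
  "rows": [
    [[1.5,0,0,0,0,0,0.42],[2,0,0,0,0,0,0.42],[2.2,0,0,0,0,0,0.42]]
  ]
}}

```text
time: 42.05
ee_pos: [0.4966, 0.1832, 0.0709]
tcp_rot: [111.0, 89.9, 11.5]
wrist_force: [-7.3, -2.6, 18.0]
opening: 0.0359
```

{"name": "apply_moves", "arguments": {
  "rows": [
    [[-1,0,0,0,0,0,0.42],[-8,0,0,0,0,0,0.42],[-35,0,0,0,0,0,0.42],[-55,0,30,0,0,0,0.6],[-55,0,60,0,0,0,0.8],[-55,0,60,0,0,0,0.8]]
  ]
}}

```text
time: 42.65
ee_pos: [0.4866, 0.1219, 0.1271]
tcp_rot: [102.8, 89.8, 3.2]
wrist_force: [-0.2, 1.0, -0.2]
opening: 0.0683
```

Run:
```python
from h import *
for n in("wrist","scene","side"):
    p=cams.camera(n)
    for c in ([.4948,.1838],) if n=="wrist" else ([.4965,.183],): tilt(p,.073,c)
    if n=="wrist": save(p,"w17.png",(50,250,100,400),2.5)
    if n=="scene":
        save(p,"sc17.png",(170,260,270,380),6); save(p,"sc17f.png",scale=1.5)
        for l in ["tape_c","carton_c","mug_c"]:
            print(l,[(np.round(f["at"],3),round(f["confidence"],2)) for f in cams.find_in(l,p)][:1])
o,P,Q=tcp(); print(P,o["wrist_force"],o["time"])
```

```text
ring [-0.0007  0.0023  0.073 ] 2669 res 0.0007 | tip [-0.0007  0.0021  0.0841] 855
ring [-0.0048 -0.0023  0.0737] 139 res 0.0012 | tip [-0.0593 -0.0137  0.0845] 54
tape_c [(array([0.74 , 0.107, 0.039]), 0.59)]
carton_c [(array([ 0.771, -0.086,  0.065]), 0.91)]
mug_c [(array([0.676, 0.387, 0.053]), 0.59)]
ring [-0.0057  0.0045  0.0733] 108 res 0.0015 | tip [ 0.0584 -0.0169  0.0846] 37
[0.48655387 0.12461167 0.12554324] [ 1.01509682 -0.02027524 -0.81618677] 42.95
```

View pics/sc17.png

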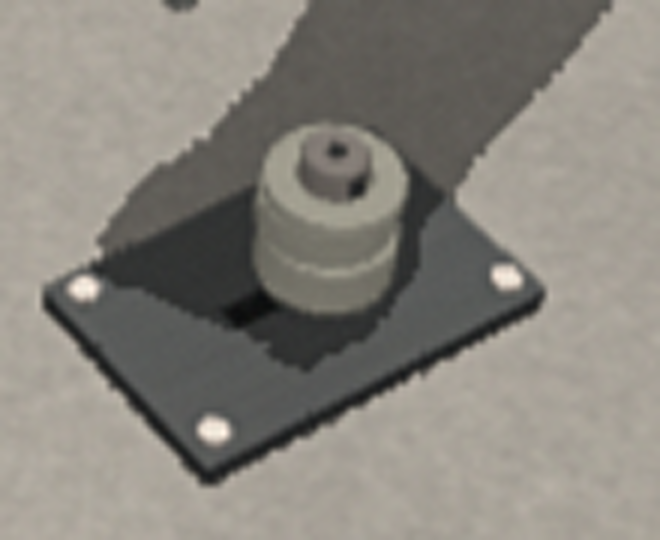

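View pics/sc17f.png

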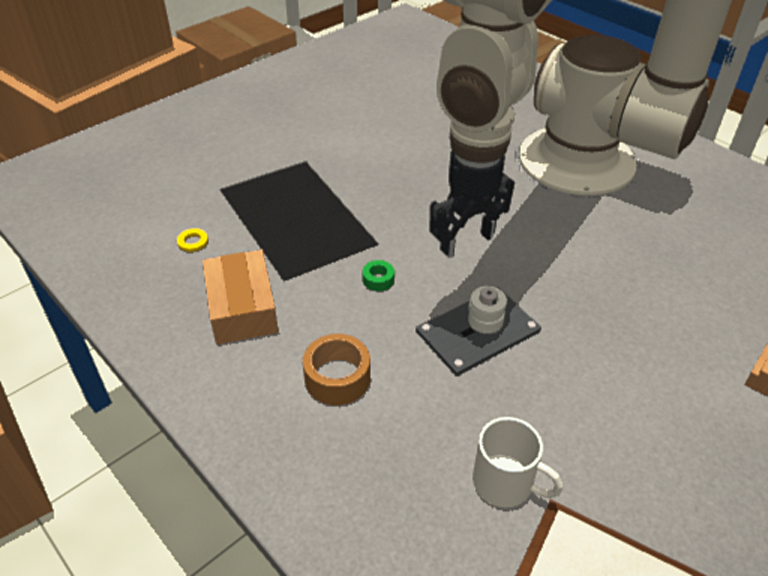

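The stack stands complete on the spindle at about (488,310). Its top is level, 11.1 mm below the tip (11 mm expected). The tape, carton, mug and both look-alikes are where they were at the start. The gripper is clear, so I'm handing in.

```bash
python3 -c "
from workcell import bot; print(bot.job_done())"
```

```text
the job is handed in; nothing more can be done
None
```

All three spacers are on the spindle in the order asked (thick, middle, thin on top). I handed the job in at about 43 s, with the gripper open and clear. The highest wrist force I read was about 20 N vertically; forces between readings were not recorded.

**Last checks**
- **Seating:** the top of the stack reads 11.1 mm below the spindle tip; 11 mm is expected when all three are fully home. The wrist camera shows it tilted by about 0.002, which is within its noise. The scene and side cameras agree within their larger noise.
- **Surroundings:** the tape, carton and mug read within about 4 mm of their starting positions, which is the detector's own accuracy. The yellow and green look-alikes were left alone, and the spindle did not measurably move along its slot.

**Things that went wrong and were mended**
- **First grip on the middle spacer:** it was too shallow, so I released and gripped again lower down.
- **Middle spacer cocked:** after release it sat tilted by about 1.2°, 0.7 mm high on average. I pressed it flat with the fingers either side of the post at about 20 N, and it then read level and home. I pressed the finished stack the same way at 18 N.

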